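Isolate the tube shaker, clear its racks and engage its transport lock

TASK

The blood-tube shaker is about to be serviced: before touching anything on it, swing the red handle of its isolator (the box with the blue name plate, blue like the shaker's front) from ON to OFF so that the hole in the handle lies over the hole in the hasp, ready for the engineer's padlock, and let go of it; the green-plated isolator feeds the sample fridge and must stay on. Then press the shaker's green START button right down and release it, to prove that it is dead, move every tube rack that is on the shaker, upright, into the holding basket with the liner of its cap colour (purple or yellow), and engage the shaker's transport lock: push its red knob down, turn it a quarter turn clockwise until it stops and let it go, so that it stays down. Leave everything else on the bench where it is.

Things in the scene. Friction and masses are not known exactly. Their poses are not given: they have to be found in the camera images.
- isolator_shaker: grey isolator box with blue name plates, lying fixed on the bench, 140 mm (own x) by 110 mm (own y), 70 mm high, yellow dial and red rotary handle on top. Origin: centre of the underside; own x away from the robot, own y to the left. The handle turns about the upright axis through the origin; a fixed steel hasp ear with a 10 mm hole lies 45 mm from it along own -y (right). Shaker supply
- isolator_fridge: grey isolator box with green name plates, lying fixed on the bench, 140 mm (own x) by 110 mm (own y), 70 mm high, yellow dial and red rotary handle on top. Origin: centre of the underside; own x away from the robot, own y to the left. The handle turns about the upright axis through the origin; a fixed steel hasp ear with a 10 mm hole lies 45 mm from it along own -y (right). Fridge supply
- shaker_switch (a joint): turn (rad) of the blue (shaker) isolator's handle, counter-clockwise from above is plus. 0 = OFF: bar along the box's own +y (left), lug hole over hasp hole. -1.57 = ON: bar along own +x. Runs on past OFF to TEST (0.5), no stop or click at OFF; stays where left (friction 0.3 N m). Bar 20 mm wide, 84 mm long from the axis, 92 to 118 mm above the bench, free below it down to 72 mm; lug on its tail
- fridge_switch (a joint): turn (rad) of the green (fridge) isolator's handle, counter-clockwise from above is plus. 0 = OFF: bar along the box's own +y (left), lug hole over hasp hole. -1.57 = ON: bar along own +x. Runs on past OFF to TEST (0.5), no stop or click at OFF; stays where left (friction 0.3 N m). Bar 20 mm wide, 84 mm long from the axis, 92 to 118 mm above the bench, free below it down to 72 mm; lug on its tail
- shaker_switch_hole (a point): centre of the 10 mm padlock hole in the lug on the tail of the shaker isolator's handle, 45 mm from the turning axis
- isolator_shaker_hasp (a point): centre of the 10 mm hole in the fixed hasp ear of the shaker isolator; a padlock shackle passes when the two holes are within 3 mm of each other seen from above
- shaker: platform shaker, fixed, white with a blue front, platform 300 mm (own x) by 260 mm (own y) and a 45 mm deep control ledge in front of it; the platform's top lies 68 mm above the bench, with a rim 8 mm high round it. Origin: centre of the underside, front towards own -x. The transport lock's red knob stands on the platform's bare front strip
- start_top (a point): centre of the top of the shaker's green START push button, 26 mm in diameter, on the control ledge in front of the platform, 172 mm in front of the shaker's centre and 70 mm to the left; pressed straight down
- start (a joint): travel of the START button (m): 0 = out, 0.006 = fully down; a spring of 5 N when fully down brings it back
- lock_knob (a point): centre of the top face of the red ribbed transport-lock knob, 105 mm in front of the shaker's centre: round, 34 mm in diameter, 26 mm tall, upright axis; raised, its top is 106 mm above the bench (38 mm above the platform) and its underside 12 mm above the platform
- lock_push (a joint): how far the knob is pushed down (m): 0 = up, limit 0.010; a spring pushes it up with 5 N at 0 and 12 N at 0.010. Turned home and released it rests about 0.0045 down
- lock_turn (a joint): turn of the knob (rad), clockwise from above counts up: 0 = free, 1.57 = locked (stop). Not pushed, it has only 0.17 of play; pushed down more than 0.005 (a hidden cross lug then passes under its keeper) it turns easily, and once past about 0.3 the lug keeps it from rising
- tray_purple_floor (a point): black open basket with a purple liner, fixed to the bench, 218 mm (own x) by 98 mm (own y), walls 4 mm thick and 26 mm high, floor 4 mm thick; it takes three racks side by side along its x, each with its 70 mm side across. This point: centre of its inner floor (4 mm above the bench), axes as the basket's, z up
- tray_yellow_floor (a point): black open basket with a yellow liner, fixed to the bench, 218 mm (own x) by 98 mm (own y), walls 4 mm thick and 26 mm high, floor 4 mm thick; it takes three racks side by side along its x, each with its 70 mm side across. This point: centre of its inner floor (4 mm above the bench), axes as the basket's, z up
- rack_purple1: white tube rack, 70 (own x) by 56 (own y) by 128 mm tall, 0.23 kg, six tubes with purple caps (cap tops 84 mm up). Upright plate handle in its middle, 44 mm along own x, 10 mm thick along own y, clear above the caps from 84 to 128 mm up. Origin: centre of the underside, z up. Starts standing on the shaker's platform, or is absent
- rack_purple2: white tube rack, 70 (own x) by 56 (own y) by 128 mm tall, 0.23 kg, six tubes with purple caps (cap tops 84 mm up). Upright plate handle in its middle, 44 mm along own x, 10 mm thick along own y, clear above the caps from 84 to 128 mm up. Origin: centre of the underside, z up. Starts standing on the shaker's platform, or is absent
- rack_purple3: white tube rack, 70 (own x) by 56 (own y) by 128 mm tall, 0.23 kg, six tubes with purple caps (cap tops 84 mm up). Upright plate handle in its middle, 44 mm along own x, 10 mm thick along own y, clear above the caps from 84 to 128 mm up. Origin: centre of the underside, z up. Starts standing on the shaker's platform, or is absent
- rack_yellow1: white tube rack, 70 (own x) by 56 (own y) by 128 mm tall, 0.23 kg, six tubes with yellow caps (cap tops 84 mm up). Upright plate handle in its middle, 44 mm along own x, 10 mm thick along own y, clear above the caps from 84 to 128 mm up. Origin: centre of the underside, z up. Starts standing on the shaker's platform, or is absent
- rack_yellow2: white tube rack, 70 (own x) by 56 (own y) by 128 mm tall, 0.23 kg, six tubes with yellow caps (cap tops 84 mm up). Upright plate handle in its middle, 44 mm along own x, 10 mm thick along own y, clear above the caps from 84 to 128 mm up. Origin: centre of the underside, z up. Starts standing on the shaker's platform, or is absent
- rack_yellow3: white tube rack, 70 (own x) by 56 (own y) by 128 mm tall, 0.23 kg, six tubes with yellow caps (cap tops 84 mm up). Upright plate handle in its middle, 44 mm along own x, 10 mm thick along own y, clear above the caps from 84 to 128 mm up. Origin: centre of the underside, z up. Starts standing on the shaker's platform, or is absent
- spray: white bottle with a blue cap, 60 mm wide, 170 mm tall, bystander; origin at the underside
- beaker: glass beaker, 80 mm wide, 95 mm tall, bystander; origin at the underside
- foam_block: white foam block, 100 by 55 mm, 84 mm tall with its pale-blue and grey capped tubes, on the bench, bystander; origin at the underside
- marker: marker pen, 135 mm long, 14 mm thick, lying, bystander; origin at the underside

How it is judged (in metres and radians):
On the way, in this order (a step that is already met when the one before it is completed fails the run):
1. the shaker isolator's handle is at OFF with its hole over the hasp hole (within 3 mm), and let go (horizontal distance between shaker_switch_hole and isolator_shaker_hasp below 0.003 m and contact force between isolator_shaker and the fingers below 0.3 N), for 0.3 s.
2. then the START button is pressed down (over 4 mm) to prove the shaker dead (value of joint start above 0.004 m), for 0.05 s.
At the end, for the whole second after the job is handed in: shaker handle's hole within 3 mm of the hasp hole from above; fridge handle still ON (below -1.2 rad); transport lock turned over 1.3 rad and staying over 2.5 mm down; every rack on the floor of the basket of its cap colour, upright within 0.15 rad, at rest (horizontal distance between shaker_switch_hole and isolator_shaker_hasp below 0.003 m and value of joint fridge_switch below -1.2 rad and value of joint lock_turn above 1.3 rad and value of joint lock_push above 0.0025 m and x of rack_purple1 in the frame of tray_purple_floor between -0.085 and 0.085 m and y of rack_purple1 in the frame of tray_purple_floor between -0.035 and 0.035 m and z of each of rack_purple1, rack_purple2, rack_purple3 in the frame of tray_purple_floor below 0.012 m and angle between each of rack_purple1, rack_purple2, rack_purple3, rack_yellow1, rack_yellow2, rack_yellow3's own z axis and vertical below 0.15 rad and linear speed of each of rack_purple1, rack_purple2, rack_purple3, rack_yellow1, rack_yellow2, rack_yellow3 below 0.05 m/s and x of rack_purple2 in the frame of tray_purple_floor between -0.085 and 0.085 m and y of rack_purple2 in the frame of tray_purple_floor between -0.035 and 0.035 m and x of rack_purple3 in the frame of tray_purple_floor between -0.085 and 0.085 m and y of rack_purple3 in the frame of tray_purple_floor between -0.035 and 0.035 m and x of rack_yellow1 in the frame of tray_yellow_floor between -0.085 and 0.085 m and y of rack_yellow1 in the frame of tray_yellow_floor between -0.035 and 0.035 m and z of each of rack_yellow1, rack_yellow2, rack_yellow3 in the frame of tray_yellow_floor below 0.012 m and x of rack_yellow2 in the frame of tray_yellow_floor between -0.085 and 0.085 m and y of rack_yellow2 in the frame of tray_yellow_floor between -0.035 and 0.035 m and x of rack_yellow3 in the frame of tray_yellow_floor between -0.085 and 0.085 m and y of rack_yellow3 in the frame of tray_yellow_floor between -0.035 and 0.035 m); the robot touches nothing.
It fails at once if the fridge's isolator is turned off ON (value of joint fridge_switch above -1.1 rad).
It fails at once if a rack is lifted off the shaker, its lock turned or its START pressed, while the shaker's isolator is not off (horizontal distance between shaker_switch_hole and isolator_shaker_hasp above 0.02 m and (height (world z) of any of rack_purple1, rack_purple2, rack_purple3, rack_yellow1, rack_yellow2, rack_yellow3 above 0.1 m or value of joint lock_turn above 0.6 rad or value of joint start above 0.003 m)).
It fails at once if a bystander is shoved more than 50 mm (distance of any of spray, beaker, foam_block, marker from where it was at the start of the episode above 0.05 m).
Of rack_purple1, rack_purple2, rack_purple3, rack_yellow1, rack_yellow2, rack_yellow3 only 4 to 6 are there at a start; the rules pass over those that are not, and their reading is None.
At some moment in a run one of rack_purple1, rack_purple2, rack_purple3, rack_yellow1, rack_yellow2, rack_yellow3 may be knocked a few centimetres aside while the robot is not near it.
It also fails if it takes over 210 s, if anything falls off the work surface, if the arm or the gripper's body presses on something with over 40 N, if the wrist force passes 120 N, or if a joint passes its speed limit or range.

ROBOT

A 6-joint arm with a two-finger parallel gripper is mounted at the origin on the work surface. World frame = base frame: x ahead of the robot, y to its left, z up, the work surface at z = 0. Lengths are in mm, angles in degrees, forces in N, time in s.
With the tool pointing down it reaches from about 350 to 850 mm from the base axis. Payload 8.1 kg.
Tool frame: the origin (TCP) lies at the very end of the fingers, on their centre line; the grasp point (between the pads) lies 19 mm behind it; z points along the fingers, y is the line along which they close (so a half turn about z gives the same grasp; the last joint's range is limited). The gripper opens to 85 mm and grips with 20 to 120 N. Pads are 22 mm wide; open, the fingers measure 114 mm over their backs; the gripper's body (76 mm by 85 mm) begins 54 mm behind the grasp point. The pads swing forward as they close: fully open they stand 13 mm farther back than shut.
Start: joints at [69.878, 7.471, 85.268, -0, 87.261, -4.893], TCP at [157.587, 578.94, 231.292] pointing down, gripper open.
Joint ranges: [-169.43, 169.43], [-51.17, 129.36], [1.28, 143.12], [-76.62, 256.62], [0, 156.53], [-152.29, 152.29]. Speed limits (degrees/s): [136.94, 136.94, 159.86, 180, 180, 180].

INTERFACE

Orientations are given as [roll, pitch, yaw] about the fixed x, y, z axes, in that order (R = Rz(yaw) Ry(pitch) Rx(roll)).
In Python, from bench import status, viewer, job gives the robot as it stands.
- The arm moves only by the tool arm_command, never from a script. Its argument "targets" is a list that holds one entry, the list of rows, each a list of 7 numbers: the shift along the world's x, y, z in m, then the turn, a rotation vector about the world's x, y, z in rad, then the opening, from -1 (shut) to 1 (fully open). In form: [[[dx, dy, dz, rx, ry, rz, gripper], ...]]. A call has 1 to 10 rows; each row shifts and turns the commanded pose from where the row before left it; what a row does not reach is not made up. A row lasts 1/8 s, in which the tool goes at most 62.5 mm and 10.7 degrees, less where a joint would pass 70% of its speed; a pose out of reach is approached as far as the arm can. A call with a gripper value outside its range is refused whole. The fingers move at their own pace and stop on an object; "force" is the grip in N (left out, the last holds). Time passes only in rows, so rows that do not move let the fingers close. It gives the time, the measured TCP pose, the force, the opening and the grip force at its end, in the units of the state.
- status.sense(): the state, without advancing time (a new reading comes with each control period).
- viewer.snapshot(name): name is "side" or "top" or "wrist"; returns the picture (480x640x3 uint8, red, green, blue); there is no depth.
- viewer.camera_model(name): a dict with "vertical_fov" (degrees; the focal length in pixels is half the picture's height over the tangent of half this angle, whatever the lens; pixels are square), "cx", "cy" (the principal point, pixels), "k1" (the pictures are not rectified: a ray, as slopes to the right and down, at radius r is drawn at 1 + k1 r^2 times it, then the intrinsics apply), "xyz" and "attitude" of the camera in the world. Camera axes: x right, y down, z forward; pixel columns grow to the right and rows downward; lengths in mm; the calibration is good to about 2 mm. A picture is of the moment at which its call begins: read the wrist's pose just before it. camera_model takes no time and is no camera call; for the wrist camera it gives the pose at the moment of the call.
- job.hand_in(): hands the job in; it is judged then, once.
The state is a dict: "time": time; "joint_pos": joint angles; "qd": joint speeds; "joint_efforts": joint torques, N m; "tool_pos": TCP position; "tcp_rot": TCP orientation; "ft_force": force on the tool from outside, world axes, zero at the start; "wrist_torque": the same for the moment, N m; "finger_gap": finger opening in mm; "grip_force": force on a finger pad.
Only numpy, scipy, OpenCV 4.12 (cv2) and the standard library are available. Lean on these libraries where they do the work, as an engineer would, in place of code of your own. Each camera call takes 0.05 s, during which the arm holds its last target. There are 200 camera calls.

## Working session

There is one attempt and no reset: what is moved stays moved. The work goes in short steps, Python scripts to look and compute and a tool call to move; the robot and the scene stay as the last step left them, time stands still between calls to the robot, and variables do not carry over. Pictures are saved under pics/ and viewed, at most 14 in all, crops included, and the job is handed in when it is done.

Besides the shell and the picture viewer there is one more tool, called after "Call:" as a command line: name --argument value ..., lists and objects as JSON in quotes. arm_command: Moves the arm, as the interface text tells. Its arguments: {"type":"object","properties":{"targets":{"type":"array"},"force":{"type":"number"}},"required":["targets"]}

```bash
ls; mkdir -p pics; cat > h.py <<'E'
import numpy as np, cv2
from scipy.spatial.transform import Rotation as R
from bench import status, viewer, job
def snap(n,f=None):
    m=viewer.camera_model(n); im=viewer.snapshot(n)
    if f: cv2.imwrite('pics/'+f+'.png',im[:,:,::-1])
    return im,m
def cam(m):
    a=m['attitude']; return R.from_euler('xyz',a,degrees=True).as_matrix(), np.array(m['xyz'],float), 240/np.tan(np.radians(m['vertical_fov']/2))
def ray(m,uv):
    M,c,f=cam(m); q=(np.array(uv,float)-[m['cx'],m['cy']])/f; p=q.copy()
    for _ in range(20): p=q/(1+m['k1']*(p@p))
    return c,M@np.array([p[0],p[1],1])
def onz(m,uv,z):
    c,d=ray(m,uv); return c+d*(z-c[2])/d[2]
def proj(m,P):
    M,c,f=cam(m); v=M.T@(np.array(P,float)-c); p=v[:2]/v[2]; p=p*(1+m['k1']*(p@p)); return p*f+[m['cx'],m['cy']]
E
python3 - <<'E'
from h import *
print(status.sense())
for n in('top','side','wrist'):
    im,m=snap(n,n+'0'); print(m)
E
```

```text
pics
{'time': 0.0, 'joint_pos': array([ 6.98791359e+01,  7.51451315e+00,  8.53297871e+01, -8.25035750e-04,
        8.72611773e+01, -4.89314344e+00]), 'qd': array([-0.08586532, -0.04061362,  0.06821237,  0.00454141,  0.00024273,
        0.02689683]), 'joint_efforts': array([ 5.75755439e-04, -5.69416094e+01, -5.00538969e+01, -3.64798707e-04,
        1.51323300e-02, -3.22901087e-05]), 'tool_pos': array([157.38808734, 578.41961187, 230.24576408]), 'tcp_rot': array([-1.79894837e+02, -8.17596990e-03,  1.64772312e+02]), 'ft_force': array([-0.31869095, -0.17738792,  0.59968147]), 'wrist_torque': array([ 0.05325772, -0.07047988,  0.00425322]), 'grip_force': 0.0, 'finger_gap': 85.52509023287426}
{'vertical_fov': 49.79918473208972, 'cx': 317.91845184798143, 'cy': 238.38632557847004, 'k1': -0.12718898667295694, 'xyz': array([ 394.81650735,   19.18747014, 1264.72238334]), 'attitude': array([-171.60062932,   -0.35493258,  -90.36713982])}
{'vertical_fov': 45.812413861624705, 'cx': 322.79282760156457, 'cy': 238.12110879538423, 'k1': -0.07546031703731519, 'xyz': array([  248.81692191, -1057.26944395,   938.51572966]), 'attitude': array([-126.97598371,   -0.33832952,  -15.98514298])}
{'vertical_fov': 69.31412507562736, 'cx': 316.2779855731709, 'cy': 244.02351358545218, 'k1': -0.03221449646586023, 'xyz': array([ 78.40843814, 600.43908598, 372.67178045]), 'attitude': array([1.61487531e+02, 9.80001207e-02, 7.47381843e+01])}
```

View pics/top0.png

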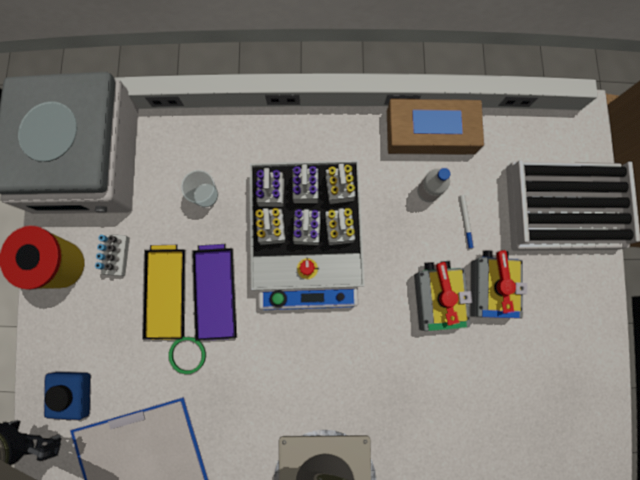

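View pics/side0.png

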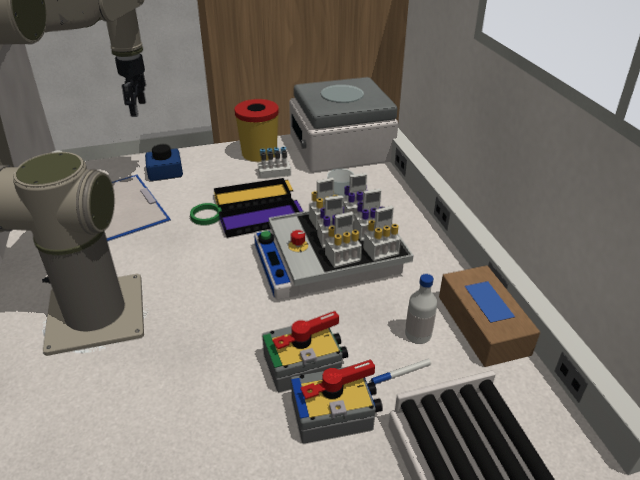

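Top view: the blue-plated isolator is the right one (500,285) and the green is at (447,298). There are six racks: purple at (268,187), (305,182) and (306,226), yellow at (341,182), (269,225) and (341,226). The baskets are at (165,293) yellow and (214,293) purple, and the red lock knob at (307,268).

```bash
python3 - <<'E'
from h import *
m=viewer.camera_model('top')
for n,uv,z in [('blueAxis',(505,287),118),('barTip',(502,252),118),('greenAxis',(448,299),118),('gtip',(444,263),118),('hasp',(522,288),80),
 ('start',(278,298),75),('knob',(307,268),106),('p1',(270,180),190),('p2',(305,176),190),('y1',(341,178),190),('y2',(268,217),190),('p3',(306,220),190),('y3',(341,220),190),
 ('TY1',(146,250),28),('TY2',(185,250),28),('TY3',(183,339),28),('TY4',(144,339),28),('TP1',(194,250),28),('TP2',(232,249),28),('TP3',(236,339),28),('TP4',(195,339),28),('bboxNL',(478,320),70),('bboxNR',(522,318),70),
 ('spray',(443,174),170),('shFL',(260,308),50),('shFR',(356,308),50),('shBL',(252,165),76),('shBR',(357,163),76)]:
    print(n,onz(m,uv,z).round()[:2])
E
```

```text
blueAxis [ 451. -411.]
barTip [ 530. -408.]
greenAxis [ 426. -278.]
gtip [ 507. -272.]
hasp [ 450. -466.]
start [433. 103.]
knob [499.  36.]
p1 [680. 113.]
p2 [689.  38.]
y1 [684. -39.]
y2 [600. 117.]
p3 [593.  36.]
y3 [592. -38.]
TY1 [551. 430.]
TY2 [551. 333.]
TY3 [337. 333.]
TY4 [336. 428.]
TP1 [551. 311.]
TP2 [553. 218.]
TP3 [338. 206.]
TP4 [337. 304.]
bboxNL [ 377. -360.]
bboxNR [ 380. -467.]
spray [ 698. -265.]
shFL [410. 147.]
shFR [409. -77.]
shBL [748. 167.]
shBR [752. -84.]
```

Call:
arm_command --targets '[[[0.03,-0.05,0.01,0,0,-0.18,1],[0.03,-0.05,0.01,0,0,-0.18,1],[0.03,-0.05,0.01,0,0,-0.18,1],[0.03,-0.05,0.01,0,0,-0.18,1],[0.03,-0.05,0.01,0,0,-0.18,1],[0.03,-0.05,0.01,0,0,-0.18,1],[0.03,-0.05,0.01,0,0,-0.18,1],[0.03,-0.05,0.01,0,0,-0.18,1],[0.03,-0.05,0.01,0,0,-0.18,1],[0.03,-0.05,0.01,0,0,-0.18,1]]]'

```text
time: 1.4
tool_pos: [458.1, 77.1, 331.6]
tcp_rot: [180.0, -0.0, 61.3]
ft_force: [0.7, 1.3, -0.2]
finger_gap: 85.0
grip_force: 0.0
```

Call:
arm_command --targets '[[[0.003,-0.042,-0.01,0,0,-0.1075,1],[0.003,-0.042,-0.01,0,0,-0.1075,1],[0.003,-0.042,-0.01,0,0,-0.1075,1],[0.003,-0.042,-0.01,0,0,-0.1075,1],[0.003,-0.042,-0.01,0,0,-0.1075,1],[0.003,-0.042,0,0,0,-0.1075,1],[0.003,-0.042,0,0,0,-0.1075,1],[0.003,-0.042,0,0,0,-0.1075,1],[0.003,-0.042,0,0,0,-0.1075,1],[0.003,-0.042,0,0,0,-0.1075,1]]]'

```text
time: 2.65
tool_pos: [487.4, -342.4, 280.9]
tcp_rot: [-180.0, 0.0, -0.2]
ft_force: [0.3, -0.6, 1.1]
finger_gap: 85.5
grip_force: 0.0
```

```bash
python3 - <<'E'
from h import *
s=status.sense();print(s['time'],s['tool_pos'],s['tcp_rot'],s['joint_pos'])
im,m=snap('wrist','w1'); print(m['xyz'],m['attitude'])
E
```

```text
2.65 [ 487.38031942 -342.37282313  280.87871658] [-1.79974594e+02  2.36082222e-02 -1.63405567e-01] [-4.00211071e+01  5.94293722e+00  8.17773006e+01  4.37617743e-03
  9.23141671e+01  5.01424791e+01]
[ 569.18925582 -342.40799503  423.18999565] [ 1.61399333e+02  3.08237075e-02 -9.01954489e+01]
```

View pics/w1.png

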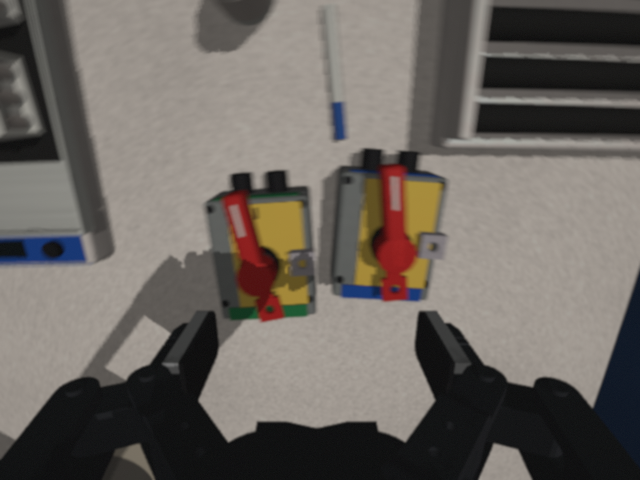

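Wrist view: the blue isolator's hub is at about (395,250), bar tip (393,168), lug hole (395,290) and hasp hole (434,246). The green handle is at (258,272) and leans slightly. I'll zoom in on the blue one.

```bash
python3 - <<'E'
from h import *
im=cv2.imread('pics/w1.png'); c=im[140:310,320:460]; cv2.imwrite('pics/w1c.png',cv2.resize(c,None,fx=3.5,fy=3.5,interpolation=cv2.INTER_CUBIC))
E
```

```text
(no output)
```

View pics/w1c.png

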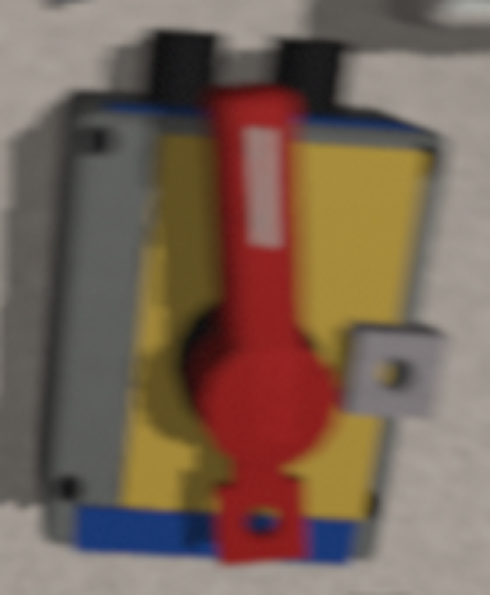

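```bash
python3 - <<'E'
from h import *
m=viewer.camera_model('wrist')
g=lambda u,v,z:onz(m,(320+u/3.5,140+v/3.5),z).round(1)[:2]
for n,u,v,z in [('hub',270,402,118),('barTipR',303,100,118),('barTipL',212,98,118),('baselineL',232,300,118),('baseR',300,300,118),('lug',262,521,92),('lug',262,521,85),('lug',262,521,78),('hasp',392,372,75),('hasp',392,372,82),('UL',75,95,70),('UR',437,130,70),('LL',42,540,70),('LR',372,556,70),('scrUL',98,140,70),('scrUR',430,155,70),('scrLL',68,487,70),('scrLR',372,500,70)]: print(n,z,g(u,v,z))
im=cv2.imread('pics/top0.png'); 
mt=viewer.camera_model('top')
hsv=cv2.cvtColor(im,cv2.COLOR_BGR2HSV); r=((hsv[...,0]<8)|(hsv[...,0]>172))&(hsv[...,1]>150)&(hsv[...,2]>70)
r[:,:475]=0; r[:,530:]=0
ys,xs=np.nonzero(r); print(len(xs), xs.min(),xs.max(),ys.min(),ys.max())
for y in range(ys.min(),ys.max()+1,4):
    k=xs[ys==y]; print(y,k.min(),k.max(), onz(mt,(k.mean(),y),118).round()[:2])
E
```

```text
hub 118 [ 454.1 -422.2]
barTipR 118 [ 533.7 -425.5]
barTipL 118 [ 534.4 -402.9]
baselineL 118 [ 482.6 -410.5]
baseR 118 [ 482.4 -428.3]
lug 92 [ 406.1 -428.7]
lug 85 [ 402.7 -430.4]
lug 78 [ 399.3 -432.1]
hasp 75 [ 447.2 -469.4]
hasp 82 [ 449.6 -467. ]
UL 70 [ 530.2 -372.5]
UR 70 [ 519.4 -477.4]
LL 70 [ 389.5 -363.5]
LR 70 [ 382.2 -470.8]
scrUL 70 [ 517.4 -379.3]
scrUR 70 [ 512.2 -476.1]
scrLL 70 [ 408.1 -371.7]
scrLR 70 [ 402.2 -469. ]
527 498 515 250 312
250 503 504 [ 535. -412.]
254 498 506 [ 526. -406.]
258 499 507 [ 517. -408.]
262 499 507 [ 508. -408.]
266 500 507 [ 498. -407.]
270 501 508 [ 489. -411.]
274 501 508 [ 480. -411.]
278 502 509 [ 471. -413.]
282 500 513 [ 462. -415.]
286 499 515 [ 453. -415.]
290 500 514 [ 444. -415.]
294 504 508 [ 435. -412.]
298 504 508 [ 426. -412.]
302 502 511 [ 417. -412.]
306 503 512 [ 408. -413.]
310 503 513 [ 399. -415.]
```

Call:
arm_command --targets '[[[0.001,-0.025,-0.015,0,0,0,1],[0.001,-0.025,-0.015,0,0,0,1],[0.001,-0.025,-0.015,0,0,0,1],[0,0,0,0,0,0,1],[0,0,0,0,0,0,1],[0,0,0,0,0,0,1],[0,0,0,0,0,0,1]]]'

```text
time: 3.58
tool_pos: [491.0, -415.6, 237.2]
tcp_rot: [180.0, -0.1, 0.1]
ft_force: [-0.3, 0.0, 0.8]
finger_gap: 85.6
grip_force: 0.0
```

```bash
cat >> h.py <<'E'
def iso(f):
    im,m=snap('wrist',f); np.save('pics/%s.npy'%f,m); print(m['xyz'],m['attitude'])
    hsv=cv2.cvtColor(im,cv2.COLOR_RGB2HSV); r=(((hsv[...,0]<8)|(hsv[...,0]>172))&(hsv[...,1]>150)&(hsv[...,2]>60)).astype(np.uint8)
    n,l,st,c=cv2.connectedComponentsWithStats(r)
    for i in range(1,n):
        if st[i,4]>300: print(st[i],c[i])
    return im,m,r
E
python3 - <<'E'
from h import *
im,m,r=iso('w2'); print(status.sense()['tool_pos'])
E
```

```text
[ 572.60847717 -415.16218497  379.57938747] [ 1.61472564e+02 -4.01881490e-02 -8.99436483e+01]
[ 292  173   46  154 3892] [314.18473792 255.8126927 ]
[ 113  205   75  129 3905] [150.23559539 269.35211268]
[ 490.93066232 -415.714511    237.03405621]
```

View pics/w2.png

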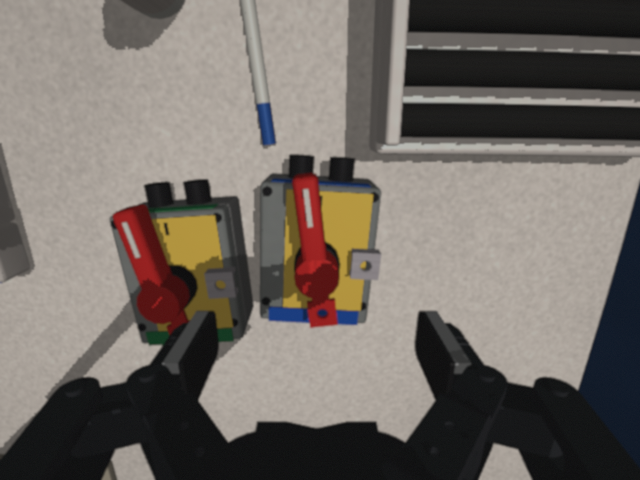

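```bash
python3 - <<'E'
from h import *
m=np.load('pics/w2.npy',allow_pickle=True).item()
for n,uv,z in [('hub',(316.5,272),118),('tipL',(295,177),118),('tipR',(317,176),118),('midL',(300.5,230),118),('midR',(325,230),118),('lug',(322,313),85),('hasp',(366,265),78)]+[('scr',p,70) for p in [(267,191),(375.5,198),(266,300),(365,306)]]: print(n,onz(m,uv,z).round(1)[:2])
im=cv2.imread('pics/w2.png'); hsv=cv2.cvtColor(im,cv2.COLOR_BGR2HSV); r=((hsv[...,0]<8)|(hsv[...,0]>172))&(hsv[...,1]>150)&(hsv[...,2]>60); r[:,:280]=0
for y in range(175,330,7):
    k=np.nonzero(r[y])[0]; a,b=onz(m,(k.min(),y),118),onz(m,(k.max()+1,y),118); print(y,k.min(),k.max(),a[:2].round(1),b[:2].round(1))
E
```

```text
hub [ 460.8 -415.6]
tipL [ 537.8 -399.5]
tipR [ 538.5 -415.9]
midL [ 496.5 -403. ]
midR [ 496.5 -422.3]
lug [ 404. -421.]
hasp [ 450.9 -462. ]
scr [ 518.9 -371.3]
scr [ 512.7 -468.9]
scr [ 410.  -365.5]
scr [ 403.4 -464.4]
175 297 314 [ 539.2 -401. ] [ 539.2 -414.4]
182 292 317 [ 534.  -397.2] [ 534.  -416.7]
189 293 317 [ 528.8 -397.8] [ 528.8 -416.7]
196 295 319 [ 523.4 -399.2] [ 523.4 -418.2]
203 296 319 [ 518.  -399.9] [ 518.  -418.2]
210 297 319 [ 512.6 -400.6] [ 512.6 -418.3]
217 298 320 [ 507.  -401.3] [ 507.  -419.1]
224 298 321 [ 501.4 -401.2] [ 501.4 -419.9]
231 299 322 [ 495.7 -401.9] [ 495.7 -420.7]
238 300 323 [ 490.  -402.6] [ 490.  -421.5]
245 301 325 [ 484.1 -403.3] [ 484.1 -423.2]
252 301 329 [ 478.2 -403.2] [ 478.2 -426.4]
259 299 335 [ 472.2 -401.5] [ 472.2 -431.4]
266 297 337 [ 466.1 -399.8] [ 466.1 -433.1]
273 296 337 [ 459.9 -398.9] [ 460.  -433.2]
280 296 337 [ 453.7 -398.8] [ 453.7 -433.4]
287 298 334 [ 447.3 -400.3] [ 447.4 -431. ]
294 305 327 [ 440.9 -406.1] [ 440.9 -425.3]
301 311 333 [ 434.4 -411. ] [ 434.4 -430.4]
308 308 334 [ 427.7 -408.5] [ 427.7 -431.4]
315 309 335 [ 421.  -409.3] [ 421.  -432.3]
322 310 336 [ 414.1 -410.1] [ 414.1 -433.3]Traceback (most recent call last):
  File "<stdin>", line 6, in <module>
    return umr_minimum(a, axis, None, out, keepdims, initial, where)
ValueError: zero-size array to reduction operation minimum which has no identity
```

Call:
arm_command --targets '[[[0.014,0.0035,-0.02,0,0,0.0565,1],[0.013,0.0035,-0.02,0,0,0.0565,1],[0,0,-0.025,0,0,0,1],[0,0,-0.025,0,0,0,1],[0,0,-0.025,0,0,0,1],[0,0,-0.02,0,0,0,1],[0,0,-0.016,0,0,0,1],[0,0,0,0,0,0,1],[0,0,0,0,0,0,1]]]'

```text
time: 4.75
tool_pos: [518.1, -409.5, 86.2]
tcp_rot: [179.9, -0.1, 6.5]
ft_force: [0.1, 0.6, -0.3]
finger_gap: 85.2
grip_force: 0.0
```

Call:
arm_command --targets '[[[0,0,0,0,0,0,-0.2],[0,0,0,0,0,0,-0.4],[0,0,0,0,0,0,-0.6],[0,0,0,0,0,0,-0.8],[0,0,0,0,0,0,-0.8],[0,0,0,0,0,0,-0.8],[0,0,0,0,0,0,-0.8],[0,0,0,0,0,0,-0.8]]]' --force 25

```text
time: 5.75
tool_pos: [517.7, -409.1, 85.6]
tcp_rot: [180.0, -0.0, 6.5]
ft_force: [-1.2, 2.1, 4.6]
finger_gap: 19.4
grip_force: 30.9
```

Call:
arm_command --targets '[[[-0.0022,0.0106,0,0,0,0.1745,-0.8],[-0.004,0.01,0,0,0,0.1745,-0.8],[-0.0056,0.0092,0,0,0,0.1745,-0.8],[-0.0072,0.0081,0,0,0,0.1745,-0.8],[-0.0085,0.0067,0,0,0,0.1745,-0.8],[-0.0095,0.0052,0,0,0,0.1745,-0.8],[-0.0102,0.0034,0,0,0,0.1745,-0.8],[-0.0107,0.0016,0,0,0,0.1745,-0.8],[0,0,0,0,0,0,-0.8],[0,0,0,0,0,0,-0.8]]]'

```text
time: 7.0
tool_pos: [458.9, -352.9, 85.5]
tcp_rot: [-179.9, -0.1, 86.5]
ft_force: [-7.6, 9.7, 11.9]
finger_gap: 19.5
grip_force: 31.9
```

```bash
python3 - <<'E'
from h import *
im,m=snap('wrist','w3'); np.save('pics/w3.npy',m); print(m['xyz'],m['attitude'],status.sense()['tcp_rot'])
c=im[:,:,::-1]; cv2.imwrite('pics/w3c.png',c)
E
```

```text
[ 464.02027907 -271.34139181  228.03440324] [ 1.61584224e+02  1.33272214e-01 -3.50941761e+00] [-1.79890793e+02 -1.30000479e-01  8.65241542e+01]
```

View pics/w3c.png

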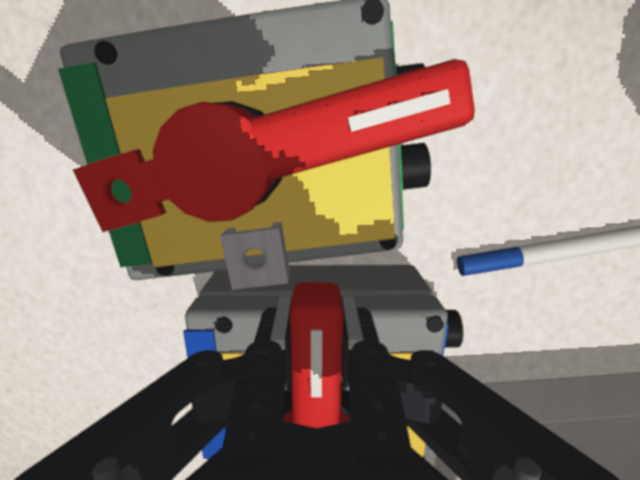

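The shaker handle is swung to near OFF, and the green handle is untouched (hub at (213,160), bar to the upper right). Next I release, lift and look at the holes from above.

Call:
arm_command --targets '[[[0,0,0,0,0,0,-0.6],[0,0,0,0,0,0,-0.3],[0,0,0,0,0,0,0],[0,0,0,0,0,0,0],[0,0,0.02,0,0,0,0],[0,0,0.03,0,0,0,0],[0,0,0.05,0,0,0,0],[0,-0.03,0.05,0,0,0,0],[0,-0.05,0,0,0,0,0]]]'

```text
time: 8.18
tool_pos: [462.5, -436.5, 244.4]
tcp_rot: [179.5, 0.5, 86.6]
ft_force: [-0.7, 0.2, -0.1]
finger_gap: 42.9
grip_force: 0.0
```

Call:
arm_command --targets '[[[0,-0.05,0,0,0,0,0],[0,-0.05,0,0,0,0,0],[-0.005,-0.02,0,0,0,0,0],[0,0,0,0,0,0,0],[0,0,0,0,0,0,0],[0,0,0,0,0,0,0],[0,0,0,0,0,0,0]]]'

```text
time: 9.05
tool_pos: [455.2, -553.5, 235.9]
tcp_rot: [180.0, 0.0, 86.6]
ft_force: [0.8, 0.3, -0.4]
finger_gap: 43.0
grip_force: 0.0
```

```bash
python3 - <<'E'
from h import *
im,m,r=iso('w4'); print(status.sense()['tool_pos'])
p=proj(m,(453,-440,100)).round().astype(int); print(p)
x0,y0=max(p[0]-80,0),max(p[1]-65,0); print(x0,y0)
c=im[y0:y0+130,x0:x0+160,::-1]; cv2.imwrite('pics/w4c.png',cv2.resize(c,None,fx=4,fy=4,interpolation=cv2.INTER_CUBIC))
E
```

```text
[ 459.94339244 -471.45279276  378.14052794] [ 1.61436854e+02  1.12625211e-02 -3.46660147e+00]
[ 277    0   55  131 4623] [303.79731776  59.55980965]
[ 455.09565773 -553.57089875  235.69288359]
[304  84]
224 19
```

View pics/w4c.png

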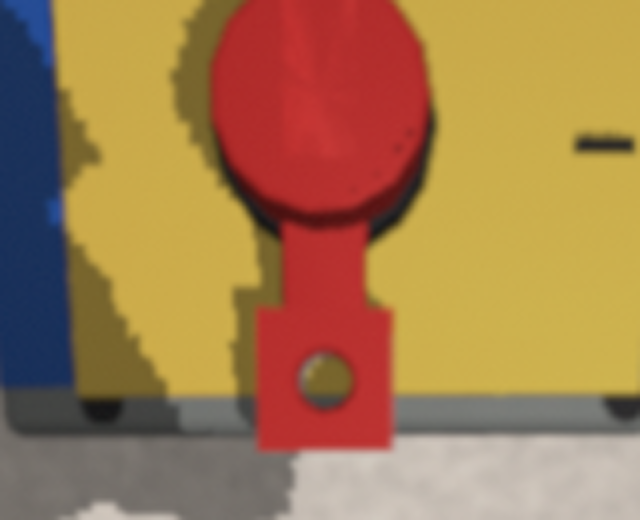

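```bash
python3 - <<'E'
from h import *
im=cv2.imread('pics/w4.png'); c=im[98:132,284:326]; cv2.imwrite('pics/w4d.png',cv2.resize(c,None,fx=16,fy=16,interpolation=cv2.INTER_NEAREST))
E
```

```text
(no output)
```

View pics/w4d.png

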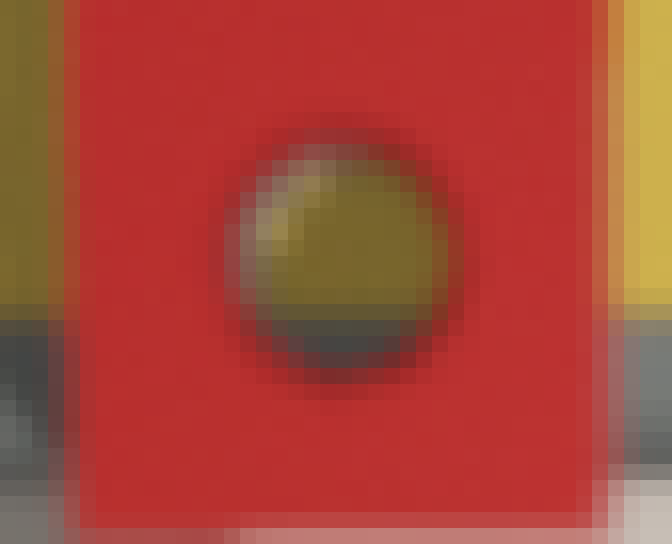

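Lug and hasp holes line up within about 1–1.5 mm: the hole is at (327,380) with only a thin grey sliver on its left. Next is the shaker survey.

Call:
arm_command --targets '[[[0.0075,0.0495,0.04,0,0,0.136,0],[0.0075,0.0495,0.04,0,0,0.136,0],[0.0075,0.0495,0.015,0,0,0.136,0],[0.0075,0.0495,0,0,0,0.136,0],[0.0075,0.0495,0,0,0,0.136,0],[0.0075,0.0495,0,0,0,0.136,0],[0.0075,0.0495,0,0,0,0.136,0],[0.0075,0.0495,0,0,0,0.136,0],[0.0075,0.0495,0,0,0,0.136,0],[0.0075,0.0495,0,0,0,0.136,0]]]'

```text
time: 10.35
tool_pos: [529.2, -59.8, 328.7]
tcp_rot: [180.0, 0.0, 164.7]
ft_force: [-0.2, -0.4, 0.6]
finger_gap: 42.8
grip_force: 0.0
```

Call:
arm_command --targets '[[[0.0075,0.0495,0,0,0,0.136,0],[0.0075,0.0495,0,0,0,0.134,0],[0,0,0,0,0,0,0],[0,0,0,0,0,0,0],[0,0,0,0,0,0,0],[0,0,0,0,0,0,0]]]'

```text
time: 11.1
tool_pos: [544.3, 36.2, 328.4]
tcp_rot: [-180.0, 0.0, 179.8]
ft_force: [0.1, -0.7, -0.3]
finger_gap: 42.5
grip_force: 0.0
```

```bash
python3 - <<'E'
from h import *
im,m=snap('wrist','w5'); np.save('pics/w5.npy',m); s=status.sense(); print(m['xyz'],m['attitude'],s['tool_pos'],s['tcp_rot'])
E
```

```text
[462.31168712  36.78334146 470.69950914] [1.61472744e+02 1.59481220e-03 8.97448517e+01] [544.29206547  36.31012738 328.37026988] [-1.79994137e+02  3.65878627e-03  1.79791914e+02]
```

View pics/w5.png

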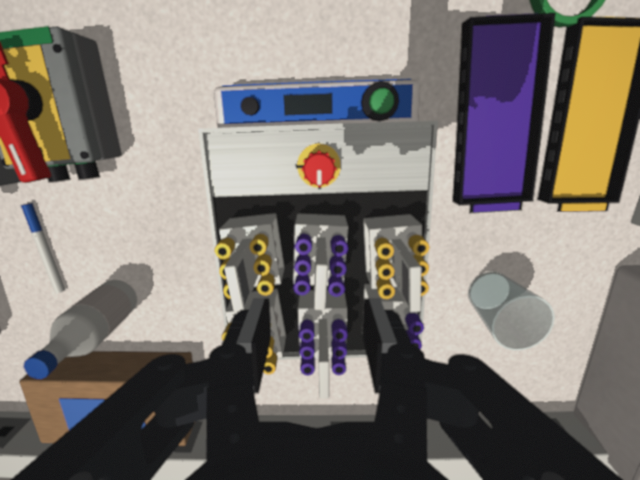

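The survey shows START at about (380,99) and the lock knob at (319,168), both clear. The front row of racks is yellow, purple, yellow.

```bash
python3 - <<'E'
from h import *
m=np.load('pics/w5.npy',allow_pickle=True).item(); im=cv2.imread('pics/w5.png'); hsv=cv2.cvtColor(im,cv2.COLOR_BGR2HSV)
def comp(mask,roi):
    k=np.zeros_like(mask); x0,y0,x1,y1=roi; k[y0:y1,x0:x1]=mask[y0:y1,x0:x1]
    n,l,st,c=cv2.connectedComponentsWithStats(k.astype(np.uint8)); i=1+np.argmax(st[1:,4]); return st[i],c[i],(l==i)
H,S,V=[hsv[...,i].astype(int) for i in range(3)]
st,c,_=comp((H>45)&(H<90)&(S>90)&(V>30),(350,70,420,130)); print('start',st,c,[onz(m,c,z).round(1) for z in(62,68,74)])
st,c,_=comp(((H<8)|(H>172))&(S>150),(280,130,360,200)); print('knob',st,c,onz(m,c,106).round(1))
for n,lo,hi,roi in [('P',118,140,(440,0,560,220)),('Y',18,32,(530,0,640,220))]:
    st,c,k=comp((H>lo)&(H<hi)&(S>90),roi); 
    cn=cv2.findContours(k.astype(np.uint8),0,2)[0]; cn=max(cn,key=cv2.contourArea); print(n,[ (p,onz(m,p,4).round(1)[:2]) for p in cv2.boxPoints(cv2.minAreaRect(cn))])
# top cam
mt=viewer.camera_model('top'); it=cv2.imread('pics/top0.png'); hh=cv2.cvtColor(it,cv2.COLOR_BGR2HSV); H,S,V=[hh[...,i].astype(int) for i in range(3)]
for n,lo,hi,roi in [('P',118,140,(190,252,240,345)),('Y',18,32,(140,252,190,345))]:
    st,c,k=comp((H>lo)&(H<hi)&(S>90),roi); cn=max(cv2.findContours(k.astype(np.uint8),0,2)[0],key=cv2.contourArea)
    print(n,[onz(mt,p,4).round(1)[:2] for p in cv2.boxPoints(cv2.minAreaRect(cn))])
st,c,_=comp((H>45)&(H<90)&(S>90),(262,285,292,310)); print('start',[onz(mt,c,z).round(1) for z in(62,68,74)])
st,c,_=comp(((H<8)|(H>172))&(S>150),(290,255,325,280)); print('knob',onz(mt,c,106).round(1))
E
```

```text
start [369  87  25  27 522] [381.2394636  100.41187739] [array([433.5, 108.2,  62. ]), array([433.9, 107.1,  68. ]), array([434.3, 106.1,  74. ])]
knob [302 151  34  33 721] [318.74479889 166.79889043] [500.4  39.2 106. ]
P [(array([460.91608, 198.80106], dtype=float32), array([554.4, 234. ])), (array([472.65906,  16.78446], dtype=float32), array([335.9, 222.4])), (array([541.24457,  21.20932], dtype=float32), array([339.2, 306.1])), (array([529.5016 , 203.22592], dtype=float32), array([560.6, 330.9]))]
Y [(array([550.4662 , 197.54523], dtype=float32), array([552.6, 359. ])), (array([583.2324 ,  14.99044], dtype=float32), array([331.3, 356.6])), (array([643.2477  ,  25.762405], dtype=float32), array([340.4, 435.1])), (array([610.48145, 208.3172 ], dtype=float32), array([567.7, 449.4]))]
P [array([548.4, 319.3]), array([552.2, 225.6]), array([341.7, 213.2]), array([337.3, 305. ])]
Y [array([335.5, 434.3]), array([550.4, 437.9]), array([548.7, 345.8]), array([335. , 343.9])]
start [array([432.8, 105. ,  62. ]), array([432.6, 104.6,  68. ]), array([432.4, 104.1,  74. ])]
knob [498.7  36.3 106. ]
```

Call:
arm_command --targets '[[[-0.0276,0.0175,-0.02,0,0,0,-1],[-0.0276,0.0175,-0.03,0,0,0,-1],[-0.0276,0.0175,-0.03,0,0,0,-1],[-0.0276,0.0175,-0.03,0,0,0,-1],[0,0,-0.03,0,0,0,-1],[0,0,-0.03,0,0,0,-1],[0,0,-0.03,0,0,0,-1],[0,0,-0.018,0,0,0,-1],[0,0,0,0,0,0,-1],[0,0,0,0,0,0,-1]]]'

```text
time: 12.4
tool_pos: [434.5, 107.1, 111.3]
tcp_rot: [180.0, 0.1, 179.9]
ft_force: [0.5, 0.5, 0.8]
finger_gap: 0.1
grip_force: 0.0
```

```bash
python3 - <<'E'
from h import *
im,m=snap('side','s1'); 
# green button in side view: intersect with known x,y
hsv=cv2.cvtColor(im,cv2.COLOR_RGB2HSV); k=((hsv[...,0]>45)&(hsv[...,0]<90)&(hsv[...,1]>90)).astype(np.uint8); k[:, :250]=0;k[:,285:]=0;k[:225]=0;k[250:]=0
n,l,st,c=cv2.connectedComponentsWithStats(k); print(st,c)
for z in(60,65,70,75,80): print(z,proj(m,(433.5,106,z)))
E
```

```text
[[     0      0    640    480 307123]
 [   260    231     11      9     77]] [[319.51358251 239.50108914]
 [265.32467532 235.15584416]]
60 [265.33821423 237.31729744]
65 [265.23149697 235.76174574]
70 [265.12440585 234.19978479]
75 [265.01693935 232.6313803 ]
80 [264.90909592 231.05649781]
```

Call:
arm_command --targets '[[[-0.001,-0.001,-0.015,0,0,0,-1],[0,0,-0.015,0,0,0,-1],[0,0,-0.008,0,0,0,-1],[0,0,-0.003,0,0,0,-1],[0,0,-0.002,0,0,0,-1],[0,0,0,0,0,0,-1]]]'

```text
time: 13.2
tool_pos: [432.9, 106.3, 67.5]
tcp_rot: [-180.0, -0.0, 179.9]
ft_force: [-3.0, -0.6, 3.7]
finger_gap: -0.0
grip_force: 2.0
```

Call:
arm_command --targets '[[[0,0,-0.002,0,0,0,-1],[0,0,-0.001,0,0,0,-1],[0,0,0,0,0,0,-1]]]'

```text
time: 13.58
tool_pos: [433.4, 106.4, 65.8]
tcp_rot: [180.0, 0.0, 179.9]
ft_force: [-8.9, -1.3, 16.6]
finger_gap: 0.0
grip_force: 8.5
```

Call:
arm_command --targets '[[[0,0,0.02,0,0,0,-1],[0,0,0.03,0,0,0,-1],[0,0,0.03,0,0,0,0.4],[0.022,-0.0225,0,0,0,0,0.4],[0.022,-0.0225,0,0,0,0,0.4],[0.0225,-0.0225,0,0,0,0,0.4],[0,0,0,0,0,0,0.4],[0,0,0,0,0,0,0.4]]]'

```text
time: 14.58
tool_pos: [499.1, 39.0, 144.0]
tcp_rot: [180.0, -0.0, 179.9]
ft_force: [0.3, -0.3, 0.1]
finger_gap: 59.9
grip_force: 0.0
```

```bash
python3 - <<'E'
from h import *
s=status.sense();print(s['tool_pos'])
im,m=snap('wrist','w6'); hsv=cv2.cvtColor(im,cv2.COLOR_RGB2HSV)
k=(((hsv[...,0]<8)|(hsv[...,0]>172))&(hsv[...,1]>150)).astype(np.uint8)
n,l,st,c=cv2.connectedComponentsWithStats(k)
for i in range(1,n):
    if st[i,4]>300: print(st[i],c[i],onz(m,c[i],106), proj(m,(500,38.5,106)))
E
```

```text
[499.14849228  39.01572155 144.01816565]
[ 286  245   61   66 2816] [316.0259233  277.53089489] [497.60179815  39.11352782 106.        ] [314.95957716 281.40193679]
```

Call:
arm_command --targets '[[[0.0005,0,-0.02,0,0,0,0.4],[0,0,-0.02,0,0,0,0.4],[0,0,-0.015,0,0,0,0.4],[0,0,-0.007,0,0,0,0.4],[0,0,0,0,0,0,0.2],[0,0,0,0,0,0,0],[0,0,0,0,0,0,-0.2],[0,0,0,0,0,0,-0.5],[0,0,0,0,0,0,-0.5],[0,0,0,0,0,0,-0.5]]]' --force 50

```text
time: 15.88
tool_pos: [500.5, 38.8, 82.9]
tcp_rot: [180.0, 0.1, 179.9]
ft_force: [1.0, 0.3, 4.3]
finger_gap: 32.2
grip_force: 49.1
```

Call:
arm_command --targets '[[[0,0,-0.003,0,0,0,-0.5],[0,0,-0.003,0,0,0,-0.5],[0,0,-0.002,0,0,0,-0.5],[0,0,0,0,0,0,-0.5]]]'

```text
time: 16.38
tool_pos: [500.6, 38.8, 75.1]
tcp_rot: [180.0, 0.1, 179.9]
ft_force: [-1.8, 1.3, 9.0]
finger_gap: 32.3
grip_force: 49.6
```

Call:
arm_command --targets '[[[0,0,0,0,0,-0.177,-0.5],[0,0,0,0,0,-0.177,-0.5],[0,0,0,0,0,-0.177,-0.5],[0,0,0,0,0,-0.177,-0.5],[0,0,0,0,0,-0.177,-0.5],[0,0,0,0,0,-0.177,-0.5],[0,0,0,0,0,-0.177,-0.5],[0,0,0,0,0,-0.177,-0.5],[0,0,0,0,0,-0.177,-0.5],[0,0,0,0,0,0,-0.5]]]'

```text
time: 17.62
tool_pos: [503.1, 41.1, 76.6]
tcp_rot: [179.6, -0.2, 88.6]
ft_force: [6.3, 12.5, 8.9]
finger_gap: 32.3
grip_force: 49.6
```

Call:
arm_command --targets '[[[0,0,0,0,0,0,-0.3],[0,0,0,0,0,0,0],[0,0,0,0,0,0,0.4],[0,0,0,0,0,0,0.4],[0,0,0.02,0,0,0,0.4],[0,0,0.03,0,0,0,0.4],[0,0,0.02,0,0,0,0.4],[0,0,0,0,0,0,0.4],[0,0,0,0,0,0,0.4]]]'

```text
time: 18.75
tool_pos: [499.2, 38.7, 143.1]
tcp_rot: [-179.9, 0.0, 88.6]
ft_force: [0.0, 0.8, 0.1]
finger_gap: 60.0
grip_force: 0.0
```

```bash
python3 - <<'E'
from h import *
s=status.sense();print(s['tool_pos'],s['tcp_rot'])
im,m=snap('wrist','w7'); cv2.imwrite('pics/w7c.png',im[120:420,100:540,::-1])
E
```

```text
[499.23371854  38.68091885 143.06327363] [-1.79909445e+02  4.61155677e-03  8.86126151e+01]
```

View pics/w7c.png

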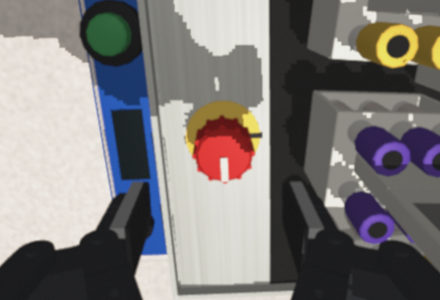

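The white mark on the knob at (224,165) now points to the robot's right, so it has turned a quarter turn clockwise and looks seated. Next I look over the racks.

Call:
arm_command --targets '[[[0,0,0.03,0,0,0.1595,1],[0,0,0.03,0,0,0.1595,1],[0,0,0.03,0,0,0.1595,1],[0,0,0.03,0,0,0.1595,1],[0.02,0,0.03,0,0,0.1595,1],[0.02,0,0.03,0,0,0.1595,1],[0.02,0,0.03,0,0,0.1595,1],[0.02,0,0.01,0,0,0.1595,1],[0.02,0,0.01,0,0,0.1595,1],[0.02,0,0.01,0,0,0.1595,1]]]'

```text
time: 20.05
tool_pos: [620.4, 38.8, 382.7]
tcp_rot: [180.0, -0.2, -179.7]
ft_force: [-1.1, -0.5, 0.3]
finger_gap: 85.4
grip_force: 0.0
```

Call:
arm_command --targets '[[[0,0,0,0,0,0,1],[0,0,0,0,0,0,1],[0,0,0,0,0,0,1],[0,0,0,0,0,0,1]]]'

```text
time: 20.55
tool_pos: [619.4, 38.8, 384.3]
tcp_rot: [-180.0, -0.0, 180.0]
ft_force: [-0.4, -0.4, -0.7]
finger_gap: 85.5
grip_force: 0.0
```

```bash
python3 - <<'E'
from h import *
im,m=snap('wrist','w8'); np.save('pics/w8.npy',m); s=status.sense(); print(s['tool_pos'],s['tcp_rot'])
hsv=cv2.cvtColor(im,cv2.COLOR_RGB2HSV)
for n,lo,hi in(('P',118,145),('Y',18,32)):
    k=((hsv[...,0]>lo)&(hsv[...,0]<hi)&(hsv[...,1]>110)&(hsv[...,2]>60)).astype(np.uint8); k[:, :190]=0; k[:,450:]=0
    N,l,st,c=cv2.connectedComponentsWithStats(k)
    for i in range(1,N):
        if st[i,4]>40: print(n,st[i],onz(m,c[i],152).round(1)[:2])
E
```

```text
[619.56082406  38.8457114  384.36358647] [1.79999764e+02 4.84471917e-03 1.79975066e+02]
P [293 155  16  15 127] [571.1  23.9]
P [328 157  15  15 131] [573.1  59. ]
P [293 175  15  15 134] [592.4  22.7]
P [327 177  15  15 134] [594.4  58.1]
P [293 195  14  17 149] [615.4  21.4]
P [326 196  14  18 162] [617.1  56.4]
P [346 215  17  54 447] [660.8  81.7]
P [380 216  16  19 154] [640.2 118.9]
P [381 236  12  34 196] [673.6 120. ]
P [297 243  14  17 147] [670.5  25.2]
P [328 242  14  49 381] [690.8  60.2]
P [297 261  15  30 260] [701.3  25.1]
Y [297  77  40  43 456] [512.4  38.7]
Y [370 152  18  16 198] [569.  104.6]
Y [252 155  17  16 179] [571.5 -19.6]
Y [401 155  18  17 162] [570.8 138.9]
Y [220 159  18  17 176] [574.3 -54.8]
Y [368 172  17  17 196] [590.6 103. ]
Y [256 175  16  16 178] [592.7 -17.2]
Y [408 176   8  17  83] [594.9 142.2]
Y [224 179   9  17  97] [598.  -57.2]
Y [366 192  15  17 185] [611.7 100.9]
Y [260 194  15  18 194] [614.9 -14.9]
Y [405 196   8  17  94] [616.6 140.7]
Y [227 199  10  17 109] [620.1 -55. ]
Y [256 239  21  52 561] [688.1 -19. ]
Y [226 243  16  36 258] [677.3 -56. ]
Y [234 281   6  13  43] [717.4 -56.6]
```

View pics/w8.png

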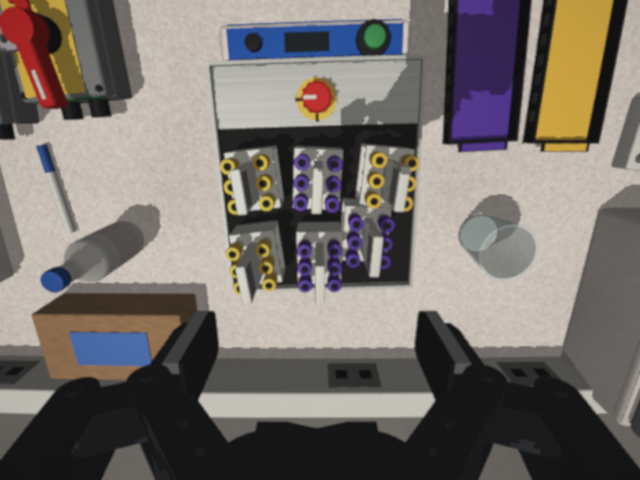

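```bash
python3 - <<'E'
from h import *
m5=np.load('pics/w5.npy',allow_pickle=True).item();m8=np.load('pics/w8.npy',allow_pickle=True).item();mt=viewer.camera_model('top')
for p in [(464,17),(550,22),(454,203),(538,209)]: print('w5P',onz(m5,p,30).round(1)[:2])
for p in [(567,22),(540,201),(621,209)]: print('w5Y',onz(m5,p,30).round(1)[:2])
for p in [(445,143),(517,146),(525,148),(597,152)]: print('w8',onz(m8,p,30).round(1)[:2])
b=cv2.cvtColor(cv2.imread('pics/top0.png'),cv2.COLOR_BGR2HSV)[...,2]<60
b=b.astype(np.uint8)
for x0,x1 in((140,190),(190,242)):
    k=b*0; k[245:345,x0:x1]=b[245:345,x0:x1]; cn=np.vstack(cv2.findContours(k,0,2)[0]); r=cv2.minAreaRect(cn); print(r,[onz(mt,p,30).round(1)[:2] for p in cv2.boxPoints(r)])
for p in [(356,222),(353,241),(353,259),(388,225),(386,240),(386,260)]: print('LB',onz(m8,p,152).round(1)[:2])
im=cv2.imread('pics/w8.png')[135:310,210:430]; cv2.imwrite('pics/w8c.png',cv2.resize(im,None,fx=3.5,fy=3.4,interpolation=cv2.INTER_CUBIC))
E
```

```text
w5P [343.3 202.3]
w5P [346.6 301.4]
w5P [554.8 214.7]
w5P [562.8 327.4]
w5Y [346.1 321.2]
w5Y [552.2 327.9]
w5Y [562.7 441.3]
w8 [556.6 217.3]
w8 [559.9 319.3]
w8 [562.5 331.2]
w8 [566.7 437.1]
((163.70620727539062, 293.5699157714844), (40.33243942260742, 89.62554931640625), 1.080924153327942) [array([338.8, 430.5]), array([554.8, 433.6]), array([552.5, 333.4]), array([337.9, 332.3])]
((213.69569396972656, 293.8921813964844), (90.9672622680664, 40.88730239868164), 87.70938873291016) [array([552.1, 316.8]), array([555.7, 217.2]), array([338.9, 205.6]), array([334.8, 303.2])]
LB [637.1  83.3]
LB [659.4  80.7]
LB [681.2  81.4]
LB [640.6 119.3]
LB [658.2 118.2]
LB [682.5 119.7]
```

View pics/w8c.png

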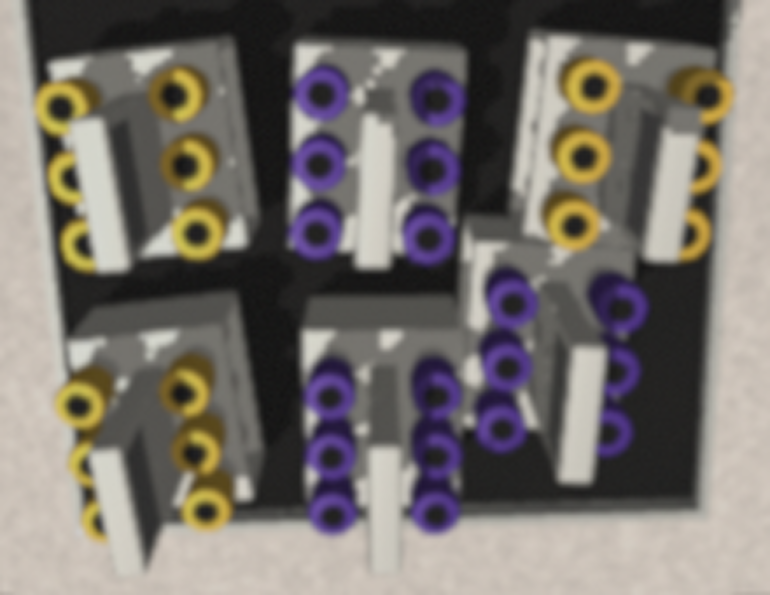

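The close-up shows six upright handles, with the back-left purple at crop (580,410) shifted toward the front-left yellow. I'll compute handle poses from the top strips.

```bash
python3 - <<'E'
from h import *
m8=np.load('pics/w8.npy',allow_pickle=True).item()
for n,a,b in [('FR_y',(88,120),(112,268)),('FM_p',(377,112),(374,268)),('FL_y',(685,132),(663,260)),('BR_y',(107,448),(130,572)),('BM_p',(385,446),(385,570)),('BL_p',(588,346),(576,480))]:
    A,B=[onz(m8,(210+p[0]/3.5,135+p[1]/3.4),196)[:2] for p in(a,b)]; d=B-A; print(n,((A+B)/2).round(1),np.linalg.norm(d).round(),np.degrees(np.arctan2(d[1],d[0])).round(1))
E
```

```text
FR_y [596.  -35.4] 42.0 5.0
FM_p [595.1  40.1] 44.0 -1.1
FL_y [596.6 121.9] 37.0 -5.2
BR_y [693.8 -36.9] 42.0 5.4
BM_p [693.1  42.9] 42.0 0.1
BL_p [662.1 100.1] 43.0 -1.6
```

Call:
arm_command --targets '[[[-0.0125,0.0013,-0.04,0,0,-0.02,0],[-0.012,0,-0.04,0,0,0,0],[0,0,-0.04,0,0,0,0],[0,0,-0.04,0,0,0,0],[0,0,-0.03,0,0,0,0],[0,0,-0.02,0,0,0,0],[0,0,-0.01,0,0,0,0],[0,0,-0.006,0,0,0,0],[0,0,0,0,0,0,0]]]' --force 40

```text
time: 21.72
tool_pos: [595.8, 40.1, 158.9]
tcp_rot: [180.0, 0.0, 178.9]
ft_force: [0.3, -0.3, 1.2]
finger_gap: 42.5
grip_force: 0.0
```

Call:
arm_command --targets '[[[0,0,0,0,0,0,-0.4],[0,0,0,0,0,0,-0.7],[0,0,0,0,0,0,-0.9],[0,0,0,0,0,0,-0.9],[0,0,0,0,0,0,-0.9],[0,0,0.01,0,0,0,-0.9],[0,0,0.03,0,0,0,-0.9],[0,0,0.04,0,0,0,-0.9],[0,0,0.04,0,0,0,-0.9],[0,0,0.04,0,0,0,-0.9]]]'

```text
time: 22.98
tool_pos: [594.9, 40.1, 319.3]
tcp_rot: [180.0, -0.1, 178.9]
ft_force: [-0.9, -0.2, -2.6]
finger_gap: 9.7
grip_force: 40.6
```

Call:
arm_command --targets '[[[-0.0231,0.0242,0,0,0,-0.1662,-0.9],[-0.0231,0.0242,0,0,0,-0.1662,-0.9],[-0.0231,0.0242,0,0,0,-0.1662,-0.9],[-0.0231,0.0242,0,0,0,-0.1662,-0.9],[-0.0231,0.0242,0,0,0,-0.1662,-0.9],[-0.0231,0.0242,0,0,0,-0.1662,-0.9],[-0.0231,0.0242,0,0,0,-0.1662,-0.9],[-0.0231,0.0242,0,0,0,-0.1662,-0.9],[-0.0231,0.0242,0,0,0,-0.1662,-0.9],[0,0,0,0,0,0,-0.9]]]'

```text
time: 24.22
tool_pos: [385.9, 259.1, 318.4]
tcp_rot: [-180.0, -0.0, 93.2]
ft_force: [-0.0, -0.7, -2.1]
finger_gap: 9.4
grip_force: 40.7
```

Call:
arm_command --targets '[[[0,0,-0.03,0,0,0,-0.9],[0,0,-0.04,0,0,0,-0.9],[0,0,-0.04,0,0,0,-0.9],[0,0,-0.04,0,0,0,-0.9],[0,0,-0.02,0,0,0,-0.9],[0,0,-0.005,0,0,0,-0.9],[0,0,0,0,0,0,-0.9],[0,0,0,0,0,0,-0.9]]]'

```text
time: 25.22
tool_pos: [388.4, 258.2, 144.8]
tcp_rot: [179.9, -0.0, 93.2]
ft_force: [-0.5, 0.6, -2.4]
finger_gap: 9.5
grip_force: 40.6
```

```bash
python3 - <<'E'
from h import *
s=status.sense();print(s['tool_pos'],s['tcp_rot'])
im,m=snap('wrist','w9'); snap('side','s9'); it,mt=snap('top','t9')
a=im[:,:,::-1]; a=cv2.resize(a,(400,300)); b=it[220:370,120:320,::-1]; cv2.imwrite('pics/c9.png',np.hstack([a,cv2.resize(b,(400,300))]))
E
```

```text
[388.44577193 258.21221451 144.76517803] [ 1.79884797e+02 -4.83974421e-02  9.31817786e+01]
```

View pics/c9.png

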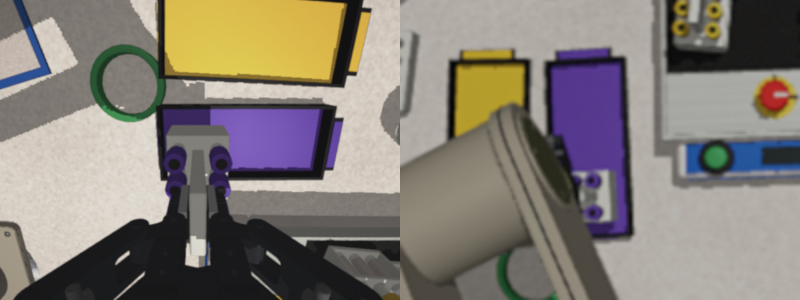

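```bash
python3 - <<'E'
from h import *
m=viewer.camera_model('wrist')
for n,p in [('UL',(155,105)),('UR',(336,104)),('LL',(162,180)),('LR',(324,180)),('yLL',(160,79)),('yLR',(346,88))]: print(n,onz(m,np.array(p)*1.6,30).round(1)[:2])
im=cv2.imread('pics/w9.png')
cv2.imwrite('pics/w9c.png',im[120:330,220:560])
E
```

```text
UL [335.4 309.9]
UR [547.7 323.3]
LL [343.9 214. ]
LR [556.9 225.2]
yLL [341.1 339.1]
yLR [555.  342.1]
```

View pics/w9c.png

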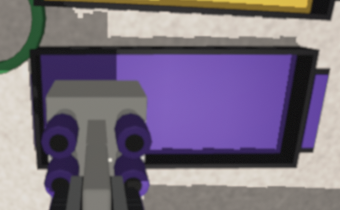

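The rack hovers inside the purple basket's left end in this view; its rim edges are near (35,50) and (300,165). I shift 3–4 mm and lower it.

Call:
arm_command --targets '[[[-0.002,0.0035,-0.01,0,0,0,-0.9],[0,0,-0.015,0,0,0,-0.9],[0,0,-0.01,0,0,0,-0.9],[0,0,-0.008,0,0,0,-0.9],[0,0,-0.005,0,0,0,-0.9],[0,0,0,0,0,0,-0.9]]]'

```text
time: 26.12
tool_pos: [385.8, 261.5, 95.5]
tcp_rot: [180.0, -0.0, 93.2]
ft_force: [-0.5, -0.3, -2.5]
finger_gap: 9.5
grip_force: 40.7
```

Call:
arm_command --targets '[[[0,0,-0.002,0,0,0,-0.9],[0,0,0,0,0,0,-0.9]]]'

```text
time: 26.38
tool_pos: [386.4, 261.8, 95.0]
tcp_rot: [179.9, -0.0, 93.2]
ft_force: [-3.4, -3.1, 10.7]
finger_gap: 9.5
grip_force: 42.6
```

Call:
arm_command --targets '[[[0,0,0,0,0,0,-0.7],[0,0,0,0,0,0,-0.4],[0,0,0,0,0,0,-0.4],[0,0,0.02,0,0,0,-0.4],[0,0,0.03,0,0,0,-0.4],[0,0,0.05,0,0,0,-0.4],[0,0,0.06,0,0,0,0],[0.01,-0.01,0.06,0,0,0.16,0],[0.025,-0.025,0.04,0,0,0.17,0],[0.025,-0.025,0.03,0,0,0.17,0]]]'

```text
time: 27.62
tool_pos: [446.4, 201.0, 385.8]
tcp_rot: [179.8, 0.0, 122.2]
ft_force: [0.5, -0.4, -0.2]
finger_gap: 42.7
grip_force: 0.0
```

```bash
cat >> h.py <<'E'
def handles(im,m,zt=196):
    hsv=cv2.cvtColor(im,cv2.COLOR_RGB2HSV)
    out=[]
    k=((hsv[...,1]<45)&(hsv[...,2]>165)).astype(np.uint8)
    n,l,st,c=cv2.connectedComponentsWithStats(k)
    for i in range(1,n):
        if 150<st[i,4]<900:
            cn=max(cv2.findContours((l==i).astype(np.uint8),0,2)[0],key=cv2.contourArea)
            P=np.array([onz(m,p,zt)[:2] for p in cn[:,0]],np.float32)
            (x,y),(a,b),t=cv2.minAreaRect(P)
            if a<b: t+=90
            L,W=max(a,b),min(a,b)
            if 30<L<60 and 5<W<20: out.append((x,y,(t+90)%180-90,L,W,st[i,4]))
    return np.round(out,1)
def caps(im,m,zt=152):
    hsv=cv2.cvtColor(im,cv2.COLOR_RGB2HSV); o=[]
    for n,lo,hi in(('P',118,145),('Y',18,32)):
        k=((hsv[...,0]>lo)&(hsv[...,0]<hi)&(hsv[...,1]>110)&(hsv[...,2]>60)).astype(np.uint8)
        N,l,st,c=cv2.connectedComponentsWithStats(k)
        for i in range(1,N):
            if 40<st[i,4]<700:
                p=onz(m,c[i],zt)[:2].round()
                if 540<p[0]<760 and -110<p[1]<190: o.append((n,*p.tolist(),int(st[i,4])))
    return o
E
python3 - <<'E'
from h import *
m=np.load('pics/w8.npy',allow_pickle=True).item(); im=cv2.imread('pics/w8.png')[:,:,::-1].copy()
print(handles(im,m))
E
```

```text
[[579.8  84.   -6.1  54.4  11.2 467. ]
 [595.   40.5  -5.8  41.6  16.5 483. ]
 [595.8 -37.    6.5  42.7  10.8 417. ]
 [596.2 120.7  -4.7  34.9   8.8 326. ]
 [661.6  99.6  -2.7  41.4   8.5 322. ]
 [852.8 377.9  39.1  49.9  10.3 182. ]]
```

Call:
arm_command --targets '[[[0.0288,-0.027,0,0,0,0.168,0.3],[0.0288,-0.027,0,0,0,0.168,0.3],[0.0288,-0.027,0,0,0,0.168,0.3],[0.0288,-0.027,0,0,0,0.168,0.3],[0.0288,-0.027,0,0,0,0.168,0.3],[0.0288,-0.027,0,0,0,0.168,0.3],[0,0,0,0,0,0,0],[0,0,0,0,0,0,0]]]'

```text
time: 28.62
tool_pos: [618.1, 39.6, 382.9]
tcp_rot: [180.0, -0.1, 179.5]
ft_force: [-1.0, 0.7, 0.1]
finger_gap: 42.8
grip_force: 0.0
```

```bash
python3 - <<'E'
from h import *
s=status.sense();print(s['tool_pos'],s['tcp_rot'])
im,m=snap('wrist','w10'); np.save('pics/w10.npy',m)
print(handles(im,m)); print(caps(im,m))
mt=viewer.camera_model('top'); it,_=snap('top','t10'); print('tray top', handles(it,mt,132))
E
```

```text
[618.14224037  39.56820723 382.88248903] [ 1.79982155e+02 -5.28458191e-02  1.79457864e+02]
[[579.6  84.8  -4.9  54.5  11.7 504. ]
 [595.8 -36.4   6.3  42.8  10.3 429. ]
 [596.  120.7  -4.7  35.2   9.2 334. ]
 [662.3  99.8  -2.6  41.5   9.  344. ]]
[('P', 660.0, 82.0, 477), ('P', 639.0, 118.0, 175), ('P', 673.0, 120.0, 210), ('P', 689.0, 25.0, 437), ('P', 689.0, 60.0, 433), ('Y', 569.0, 105.0, 200), ('Y', 571.0, -19.0, 185), ('Y', 571.0, 139.0, 168), ('Y', 574.0, -55.0, 178), ('Y', 591.0, 103.0, 200), ('Y', 593.0, -17.0, 179), ('Y', 595.0, 142.0, 84), ('Y', 598.0, -57.0, 93), ('Y', 612.0, 101.0, 185), ('Y', 615.0, -15.0, 196), ('Y', 616.0, 141.0, 99), ('Y', 620.0, -55.0, 106), ('Y', 688.0, -19.0, 567), ('Y', 677.0, -56.0, 258)]
tray top []
```

Call:
arm_command --targets '[[[0.025,0.001,-0.03,0,0,0.009,0],[0.025,0.001,-0.04,0,0,0,0],[0.025,0.001,-0.04,0,0,0,0],[0,0,-0.04,0,0,0,0],[0,0,-0.03,0,0,0,0],[0,0,-0.025,0,0,0,0],[0,0,-0.012,0,0,0,0],[0,0,-0.007,0,0,0,0],[0,0,0,0,0,0,0]]]' --force 40

```text
time: 29.85
tool_pos: [693.5, 42.7, 160.0]
tcp_rot: [-180.0, 0.0, -179.9]
ft_force: [0.4, 0.0, -0.1]
finger_gap: 42.5
grip_force: 0.0
```

Call:
arm_command --targets '[[[0,0,0,0,0,0,-0.4],[0,0,0,0,0,0,-0.7],[0,0,0,0,0,0,-0.9],[0,0,0,0,0,0,-0.9],[0,0,0,0,0,0,-0.9],[0,0,0.01,0,0,0,-0.9],[0,0,0.03,0,0,0,-0.9],[0,0,0.04,0,0,0,-0.9],[0,0,0.04,0,0,0,-0.9],[0,0,0.04,0,0,0,-0.9]]]'

```text
time: 31.1
tool_pos: [692.8, 42.5, 320.3]
tcp_rot: [180.0, -0.1, -179.9]
ft_force: [0.1, 0.3, -1.5]
finger_gap: 9.7
grip_force: 39.1
```

Call:
arm_command --targets '[[[-0.0274,0.0247,0,0,0,-0.1683,-0.9],[-0.0274,0.0247,0,0,0,-0.1683,-0.9],[-0.0274,0.0247,0,0,0,-0.1683,-0.9],[-0.0274,0.0247,0,0,0,-0.1683,-0.9],[-0.0274,0.0247,0,0,0,-0.1683,-0.9],[-0.0274,0.0247,0,0,0,-0.1683,-0.9],[-0.0274,0.0247,0,0,0,-0.1683,-0.9],[-0.0274,0.0247,0,0,0,-0.1683,-0.9],[-0.0274,0.0247,0,0,0,-0.1683,-0.9],[0,0,-0.02,0,0,0,-0.9]]]'

```text
time: 32.35
tool_pos: [445.9, 266.7, 301.0]
tcp_rot: [179.8, -0.1, 93.4]
ft_force: [-0.1, -0.3, -2.1]
finger_gap: 9.4
grip_force: 39.4
```

Call:
arm_command --targets '[[[0,0,-0.04,0,0,0,-0.9],[0,0,-0.04,0,0,0,-0.9],[0,0,-0.04,0,0,0,-0.9],[0,0,-0.03,0,0,0,-0.9],[0,0,-0.02,0,0,0,-0.9],[0,0,-0.01,0,0,0,-0.9],[0,0,-0.01,0,0,0,-0.9],[0,0,-0.008,0,0,0,-0.9],[0,0,-0.004,0,0,0,-0.9],[0,0,0,0,0,0,-0.9]]]'

```text
time: 33.6
tool_pos: [446.7, 264.7, 97.3]
tcp_rot: [-180.0, -0.0, 93.3]
ft_force: [0.2, 0.8, -1.4]
finger_gap: 9.4
grip_force: 39.4
```

Call:
arm_command --targets '[[[0,0,-0.002,0,0,0,-0.9],[0,0,0,0,0,0,-0.7],[0,0,0,0,0,0,-0.4],[0,0,0,0,0,0,-0.4],[0,0,0.02,0,0,0,-0.4],[0,0,0.04,0,0,0,-0.4],[0,0,0.06,0,0,0,0],[0,0,0.06,0,0,0,0],[0.02,-0.025,0.06,0,0,0.168,0],[0.02,-0.025,0.05,0,0,0.168,0]]]'

```text
time: 34.85
tool_pos: [485.3, 216.5, 383.1]
tcp_rot: [179.9, 0.0, 112.9]
ft_force: [1.1, -0.1, 0.0]
finger_gap: 42.6
grip_force: 0.0
```

Call:
arm_command --targets '[[[0.019,-0.025,0,0,0,0.168,0],[0.019,-0.025,0,0,0,0.168,0],[0.019,-0.025,0,0,0,0.168,0],[0.019,-0.025,0,0,0,0.168,0],[0.019,-0.025,0,0,0,0.168,0],[0.019,-0.025,0,0,0,0.168,0],[0.019,-0.026,0,0,0,0.168,0],[0,0,0,0,0,0,0],[0,0,0,0,0,0,0]]]'

```text
time: 35.98
tool_pos: [617.9, 41.1, 380.3]
tcp_rot: [180.0, -0.0, 179.8]
ft_force: [1.3, 1.0, 0.1]
finger_gap: 42.6
grip_force: 0.0
```

```bash
python3 - <<'E'
from h import *
s=status.sense();print(s['tool_pos'],s['tcp_rot'])
im,m=snap('wrist','w11'); np.save('pics/w11.npy',m)
print(handles(im,m)); print(caps(im,m))
E
```

```text
[617.89371238  41.05354992 380.28143509] [ 1.79978062e+02 -2.97614154e-02  1.79792727e+02]
[[579.8  84.8  -4.8  54.1  11.5 508. ]
 [596.  -36.4   6.3  43.1  10.2 444. ]
 [596.3 120.5  -4.5  36.    9.1 339. ]
 [636.4  68.7  -3.7  56.4  10.8 349. ]
 [662.4  99.8  -2.3  42.4   9.3 361. ]]
[('P', 660.0, 82.0, 483), ('P', 657.0, 119.0, 396), ('Y', 569.0, 105.0, 196), ('Y', 572.0, -19.0, 185), ('Y', 571.0, 139.0, 169), ('Y', 574.0, -54.0, 174), ('Y', 590.0, 103.0, 205), ('Y', 593.0, -17.0, 182), ('Y', 595.0, 142.0, 89), ('Y', 598.0, -57.0, 93), ('Y', 612.0, 101.0, 186), ('Y', 615.0, -15.0, 201), ('Y', 617.0, 141.0, 100), ('Y', 620.0, -55.0, 100), ('Y', 688.0, -19.0, 578), ('Y', 677.0, -56.0, 254)]
```

Call:
arm_command --targets '[[[0.015,0.02,-0.03,0,0,-0.035,0],[0.015,0.02,-0.04,0,0,0,0],[0.0145,0.019,-0.04,0,0,0,0],[0,0,-0.04,0,0,0,0],[0,0,-0.03,0,0,0,0],[0,0,-0.023,0,0,0,0],[0,0,-0.011,0,0,0,0],[0,0,-0.007,0,0,0,0],[0,0,0,0,0,0,0]]]' --force 40

```text
time: 37.15
tool_pos: [662.7, 100.0, 159.9]
tcp_rot: [180.0, 0.0, 177.9]
ft_force: [0.2, -0.0, -0.2]
finger_gap: 42.8
grip_force: 0.0
```

Call:
arm_command --targets '[[[0,0,0,0,0,0,-0.4],[0,0,0,0,0,0,-0.7],[0,0,0,0,0,0,-0.9],[0,0,0,0,0,0,-0.9],[0,0,0,0,0,0,-0.9],[0,0,0.01,0,0,0,-0.9],[0,0,0.03,0,0,0,-0.9],[0,0,0.04,0,0,0,-0.9],[0,0,0.04,0,0,0,-0.9],[0,0,0.04,0,0,0,-0.9]]]'

```text
time: 38.4
tool_pos: [661.9, 99.6, 320.2]
tcp_rot: [-180.0, -0.1, 177.9]
ft_force: [0.8, 0.3, -2.7]
finger_gap: 9.6
grip_force: 39.6
```

Call:
arm_command --targets '[[[-0.0168,0.0188,0,0,0,-0.1642,-0.9],[-0.0168,0.0188,0,0,0,-0.1642,-0.9],[-0.0168,0.0188,0,0,0,-0.1642,-0.9],[-0.0168,0.0188,0,0,0,-0.1642,-0.9],[-0.0168,0.0188,0,0,0,-0.1642,-0.9],[-0.0168,0.0188,0,0,0,-0.1642,-0.9],[-0.0168,0.0188,0,0,0,-0.1642,-0.9],[-0.0168,0.0188,0,0,0,-0.1642,-0.9],[-0.0168,0.0188,0,0,0,-0.1642,-0.9],[0,0,-0.02,0,0,0,-0.9]]]'

```text
time: 39.65
tool_pos: [511.0, 270.3, 300.9]
tcp_rot: [179.9, -0.1, 93.3]
ft_force: [1.0, -0.1, -2.2]
finger_gap: 9.8
grip_force: 39.6
```

Call:
arm_command --targets '[[[0,0,-0.04,0,0,0,-0.9],[0,0,-0.04,0,0,0,-0.9],[0,0,-0.04,0,0,0,-0.9],[0,0,-0.03,0,0,0,-0.9],[0,0,-0.02,0,0,0,-0.9],[0,0,-0.01,0,0,0,-0.9],[0,0,-0.01,0,0,0,-0.9],[0,0,-0.008,0,0,0,-0.9],[0,0,-0.004,0,0,0,-0.9],[0,0,0,0,0,0,-0.9]]]'

```text
time: 40.9
tool_pos: [511.4, 269.0, 97.5]
tcp_rot: [-180.0, 0.0, 93.3]
ft_force: [-0.9, 0.0, -2.2]
finger_gap: 9.0
grip_force: 39.6
```

Call:
arm_command --targets '[[[0,0,-0.002,0,0,0,-0.9],[0,0,0,0,0,0,-0.7],[0,0,0,0,0,0,-0.4],[0,0,0,0,0,0,-0.4],[0,0,0.02,0,0,0,-0.4],[0,0,0.04,0,0,0,-0.4],[0,0,0.06,0,0,0,0],[0,0,0.06,0,0,0,0],[0.012,-0.025,0.06,0,0,0.168,0],[0.012,-0.025,0.05,0,0,0.168,0]]]'

```text
time: 42.15
tool_pos: [534.6, 220.0, 386.8]
tcp_rot: [179.8, 0.0, 112.9]
ft_force: [1.0, 0.2, -0.2]
finger_gap: 42.4
grip_force: 0.0
```

Call:
arm_command --targets '[[[0.012,-0.026,0,0,0,0.168,0],[0.012,-0.026,0,0,0,0.168,0],[0.012,-0.026,0,0,0,0.168,0],[0.012,-0.026,0,0,0,0.168,0],[0.012,-0.026,0,0,0,0.168,0],[0.012,-0.026,0,0,0,0.168,0],[0.012,-0.026,0,0,0,0.168,0],[0,0,0,0,0,0,0],[0,0,0,0,0,0,0]]]'

```text
time: 43.28
tool_pos: [618.5, 38.7, 383.2]
tcp_rot: [180.0, 0.1, 179.7]
ft_force: [0.6, 0.7, 0.1]
finger_gap: 42.7
grip_force: 0.0
```

```bash
python3 - <<'E'
from h import *
s=status.sense();print(s['tool_pos'],s['tcp_rot'])
im,m=snap('wrist','w12'); np.save('pics/w12.npy',m)
print(handles(im,m)); print(caps(im,m))
E
```

```text
[618.52970978  38.68183492 383.24413518] [1.79978149e+02 5.05822807e-02 1.79725566e+02]
[[524.8 182.7   7.1  31.1  15.6 303. ]
 [578.1  84.5  -3.7  55.3  12.2 536. ]
 [595.8 -36.8   6.7  43.1  11.1 444. ]
 [594.4 120.9  -2.5  33.    9.3 313. ]]
[('Y', 566.0, 104.0, 195), ('Y', 567.0, 138.0, 167), ('Y', 572.0, -19.0, 185), ('Y', 574.0, -55.0, 177), ('Y', 588.0, 103.0, 200), ('Y', 590.0, 142.0, 82), ('Y', 593.0, -17.0, 178), ('Y', 598.0, -57.0, 95), ('Y', 610.0, 102.0, 203), ('Y', 613.0, 141.0, 92), ('Y', 615.0, -15.0, 197), ('Y', 620.0, -55.0, 103), ('Y', 688.0, -19.0, 566), ('Y', 677.0, -56.0, 260)]
```

Call:
arm_command --targets '[[[-0.0078,0.0275,-0.03,0,0,-0.047,0],[-0.0078,0.0275,-0.04,0,0,0,0],[-0.0078,0.0275,-0.04,0,0,0,0],[0,0,-0.04,0,0,0,0],[0,0,-0.03,0,0,0,0],[0,0,-0.025,0,0,0,0],[0,0,-0.012,0,0,0,0],[0,0,-0.007,0,0,0,0],[0,0,0,0,0,0,0]]]' --force 40

```text
time: 44.45
tool_pos: [595.5, 121.0, 158.7]
tcp_rot: [180.0, 0.0, 177.2]
ft_force: [0.4, -0.1, 0.1]
finger_gap: 42.9
grip_force: 0.0
```

Call:
arm_command --targets '[[[0,0,0,0,0,0,-0.4],[0,0,0,0,0,0,-0.7],[0,0,0,0,0,0,-0.9],[0,0,0,0,0,0,-0.9],[0,0,0,0,0,0,-0.9],[0,0,0.01,0,0,0,-0.9],[0,0,0.03,0,0,0,-0.9],[0,0,0.04,0,0,0,-0.9],[0,0,0.04,0,0,0,-0.9],[0,0,0.04,0,0,0,-0.9]]]'

```text
time: 45.7
tool_pos: [594.6, 120.6, 318.9]
tcp_rot: [-180.0, -0.1, 177.2]
ft_force: [0.4, -0.7, -4.0]
finger_gap: 9.8
grip_force: 39.1
```

Call:
arm_command --targets '[[[-0.0233,0.0294,0,0,0,-0.1671,-0.9],[-0.0233,0.0294,0,0,0,-0.1671,-0.9],[-0.0233,0.0294,0,0,0,-0.1671,-0.9],[-0.0233,0.0294,0,0,0,-0.1671,-0.9],[-0.0233,0.0294,0,0,0,-0.1671,-0.9],[-0.0233,0.0294,0,0,0,-0.1671,-0.9],[-0.0233,0.0294,0,0,0,-0.1671,-0.9],[-0.0233,0.0294,0,0,0,-0.1671,-0.9],[-0.0233,0.0294,0,0,0,-0.1671,-0.9],[0,0,-0.02,0,0,0,-0.9]]]'

```text
time: 46.95
tool_pos: [384.4, 387.5, 299.3]
tcp_rot: [179.9, -0.1, 91.1]
ft_force: [0.7, 0.5, -2.7]
finger_gap: 9.3
grip_force: 39.4
```

Call:
arm_command --targets '[[[0,0,-0.04,0,0,0,-0.9],[0,0,-0.04,0,0,0,-0.9],[0,0,-0.04,0,0,0,-0.9],[0,0,-0.025,0,0,0,-0.9],[0,0,0,0,0,0,-0.9],[0,0,0,0,0,0,-0.9],[0,0,0,0,0,0,-0.9]]]'

```text
time: 47.82
tool_pos: [386.6, 385.9, 155.0]
tcp_rot: [179.9, -0.1, 91.0]
ft_force: [-0.6, -0.5, -3.3]
finger_gap: 9.5
grip_force: 39.5
```

```bash
python3 - <<'E'
from h import *
s=status.sense();print(s['tool_pos'],s['tcp_rot'])
im,m=snap('wrist','w13'); np.save('pics/w13.npy',m); print(m['xyz'])
hsv=cv2.cvtColor(im,cv2.COLOR_RGB2HSV); Y=((hsv[...,0]>18)&(hsv[...,0]<32)&(hsv[...,1]>110)); K=hsv[...,2]<50
for X in (450,480,510):
    # vertical scan at world x, from y=320..460 at z=30
    line=''
    for y in range(325,456,3):
        u,v=proj(m,(X,y,30)).round().astype(int)
        line+= 'Y' if Y[v,u] else ('k' if K[v,u] else '.')
    print(X,line)
line=''
for x in range(310,580,3):
    u,v=proj(m,(x,405,30)).round().astype(int); 
    line+= ('Y' if Y[v,u] else ('k' if K[v,u] else '.')) if 0<=u<640 and 0<=v<480 else '-'
print('x',line)
E
```

```text
[386.62544447 385.93562291 155.03141507] [ 1.79872552e+02 -9.82438181e-02  9.10291108e+01]
[384.72048228 467.76322957 297.47882458]
450 kk.....kkkkYYYYYYYYYYYYYYYYYYYYYYYYYYYk.....
480 kkk....kkkYYYYYYYYYYYYYYYYYYYYYYYYYYYYk.....
510 kkk....kkkkYYYYYYYYYYYYYYYYYYYYYYYYYYYk.....
x ..........kk...........................YYYYYYYYYYYYYYYYYYYYYYYYYYYYYYYYYYYYYkkkkkYYYY.....
```

Call:
arm_command --targets '[[[-0.001,0.0035,-0.01,0,0,0,-0.9],[0,0,-0.015,0,0,0,-0.9],[0,0,-0.012,0,0,0,-0.9],[0,0,-0.01,0,0,0,-0.9],[0,0,-0.008,0,0,0,-0.9],[0,0,-0.004,0,0,0,-0.9],[0,0,0,0,0,0,-0.9]]]'

```text
time: 48.75
tool_pos: [385.1, 389.1, 95.1]
tcp_rot: [180.0, -0.0, 91.0]
ft_force: [-1.4, -3.3, 4.8]
finger_gap: 9.9
grip_force: 40.4
```

Call:
arm_command --targets '[[[0,0,-0.0015,0,0,0,-0.9],[0,0,-0.0005,0,0,0,-0.9]]]'

```text
time: 49.0
tool_pos: [385.3, 389.2, 95.1]
tcp_rot: [179.9, -0.0, 91.0]
ft_force: [-8.4, -9.6, 23.1]
finger_gap: 9.0
grip_force: 43.2
```

Call:
arm_command --targets '[[[0,0,0.001,0,0,0,-0.9],[0,0,0,0,0,0,-0.7],[0,0,0,0,0,0,-0.4],[0,0,0,0,0,0,-0.4],[0,0,0.02,0,0,0,-0.4],[0,0,0.04,0,0,0,-0.4],[0,0,0.06,0,0,0,0],[0,0,0.06,0,0,0,0],[0.025,-0.035,0.06,0,0,0.168,0],[0.025,-0.035,0.05,0,0,0.168,0]]]'

```text
time: 50.25
tool_pos: [429.7, 325.8, 373.4]
tcp_rot: [179.9, -0.0, 110.7]
ft_force: [1.1, 1.2, -0.4]
finger_gap: 42.4
grip_force: 0.0
```

Call:
arm_command --targets '[[[0.023,-0.035,0,0,0,0.152,0],[0.023,-0.035,0,0,0,0.152,0],[0.023,-0.035,0,0,0,0.152,0],[0.023,-0.035,0,0,0,0.152,0],[0.023,-0.035,0,0,0,0.152,0],[0.023,-0.035,0,0,0,0.152,0],[0.023,-0.035,0,0,0,0.152,0],[0.023,-0.035,0,0,0,0.152,0],[0,0,0,0,0,0,0],[0,0,0,0,0,0,0]]]'

```text
time: 51.5
tool_pos: [613.3, 46.4, 371.0]
tcp_rot: [180.0, -0.0, 179.8]
ft_force: [0.1, -0.0, 1.1]
finger_gap: 42.4
grip_force: 0.0
```

```bash
python3 - <<'E'
from h import *
s=status.sense();print(s['tool_pos'],s['tcp_rot'])
im,m=snap('wrist','w14'); np.save('pics/w14.npy',m)
print(handles(im,m)); print(caps(im,m))
E
```

```text
[613.34410105  46.3799464  370.99465987] [ 1.79974365e+02 -4.10464995e-02  1.79825431e+02]
[[595.9 -35.8   6.3  43.2   9.3 454. ]]
[('Y', 571.0, -19.0, 199), ('Y', 574.0, -54.0, 179), ('Y', 592.0, -17.0, 197), ('Y', 598.0, -57.0, 75), ('Y', 615.0, -15.0, 216), ('Y', 620.0, -55.0, 82), ('Y', 687.0, -19.0, 589), ('Y', 676.0, -55.0, 267)]
```

Call:
arm_command --targets '[[[-0.006,-0.0275,-0.03,0,0,0.055,0],[-0.006,-0.0275,-0.04,0,0,0.055,0],[-0.0055,-0.0275,-0.04,0,0,0,0],[0,0,-0.035,0,0,0,0],[0,0,-0.03,0,0,0,0],[0,0,-0.02,0,0,0,0],[0,0,-0.01,0,0,0,0],[0,0,-0.007,0,0,0,0],[0,0,0,0,0,0,0]]]' --force 40

```text
time: 52.68
tool_pos: [596.2, -36.3, 159.7]
tcp_rot: [-180.0, 0.0, -173.7]
ft_force: [-0.5, -0.5, 0.5]
finger_gap: 42.6
grip_force: 0.0
```

Call:
arm_command --targets '[[[0,0,0,0,0,0,-0.4],[0,0,0,0,0,0,-0.7],[0,0,0,0,0,0,-0.9],[0,0,0,0,0,0,-0.9],[0,0,0,0,0,0,-0.9],[0,0,0.01,0,0,0,-0.9],[0,0,0.03,0,0,0,-0.9],[0,0,0.04,0,0,0,-0.9],[0,0,0.04,0,0,0,-0.9],[0,0,0.04,0,0,0,-0.9]]]'

```text
time: 53.92
tool_pos: [595.5, -36.4, 320.4]
tcp_rot: [180.0, -0.1, -173.8]
ft_force: [-0.3, -0.7, -2.5]
finger_gap: 9.3
grip_force: 39.1
```

Call:
arm_command --targets '[[[-0.0147,0.0426,0,0,0,-0.1662,-0.9],[-0.0147,0.0426,0,0,0,-0.1662,-0.9],[-0.0147,0.0426,0,0,0,-0.1662,-0.9],[-0.0147,0.0426,0,0,0,-0.1662,-0.9],[-0.0147,0.0426,0,0,0,-0.1662,-0.9],[-0.0147,0.0426,0,0,0,-0.1662,-0.9],[-0.0147,0.0426,0,0,0,-0.1662,-0.9],[-0.0147,0.0426,0,0,0,-0.1662,-0.9],[-0.0147,0.0426,0,0,0,-0.1662,-0.9],[-0.0147,0.0426,0,0,0,-0.1662,-0.9]]]'

```text
time: 55.18
tool_pos: [448.1, 390.7, 319.2]
tcp_rot: [-180.0, 0.0, 90.7]
ft_force: [-0.1, -0.7, -1.8]
finger_gap: 9.5
grip_force: 39.5
```

Call:
arm_command --targets '[[[0,0,-0.03,0,0,0,-0.9],[0,0,-0.04,0,0,0,-0.9],[0,0,-0.04,0,0,0,-0.9],[0,0,-0.04,0,0,0,-0.9],[0,0,-0.03,0,0,0,-0.9],[0,0,-0.018,0,0,0,-0.9],[0,0,-0.01,0,0,0,-0.9],[0,0,-0.008,0,0,0,-0.9],[0,0,-0.005,0,0,0,-0.9],[0,0,0,0,0,0,-0.9]]]'

```text
time: 56.42
tool_pos: [449.1, 389.7, 98.6]
tcp_rot: [180.0, -0.0, 91.0]
ft_force: [-0.4, -0.8, -1.4]
finger_gap: 9.2
grip_force: 39.5
```

Call:
arm_command --targets '[[[0,0,-0.003,0,0,0,-0.9],[0,0,0,0,0,0,-0.7],[0,0,0,0,0,0,-0.4],[0,0,0,0,0,0,-0.4],[0,0,0.02,0,0,0,-0.4],[0,0,0.04,0,0,0,-0.4],[0,0,0.06,0,0,0,0],[0,0,0.06,0,0,0,0],[0.017,-0.035,0.06,0,0,0.168,0],[0.017,-0.035,0.05,0,0,0.168,0]]]'

```text
time: 57.68
tool_pos: [480.4, 324.1, 381.3]
tcp_rot: [179.8, -0.0, 110.7]
ft_force: [0.6, 1.1, -0.9]
finger_gap: 42.9
grip_force: 0.0
```

Call:
arm_command --targets '[[[0.017,-0.035,0,0,0,0.152,0],[0.017,-0.035,0,0,0,0.152,0],[0.017,-0.035,0,0,0,0.152,0],[0.017,-0.035,0,0,0,0.152,0],[0.017,-0.035,0,0,0,0.152,0],[0.017,-0.035,0,0,0,0.152,0],[0.017,-0.035,0,0,0,0.152,0],[0.017,-0.035,0,0,0,0.152,0],[0,0,0,0,0,0,0],[0,0,0,0,0,0,0]]]'

```text
time: 58.92
tool_pos: [616.5, 44.7, 378.3]
tcp_rot: [180.0, 0.1, 179.8]
ft_force: [0.5, 0.9, 0.8]
finger_gap: 42.7
grip_force: 0.0
```

```bash
python3 - <<'E'
from h import *
s=status.sense();print(s['tool_pos'],s['tcp_rot'])
im,m=snap('wrist','w15'); np.save('pics/w15.npy',m)
print(handles(im,m)); print(caps(im,m))
for th in (110,130,150):
    hsv=cv2.cvtColor(im,cv2.COLOR_RGB2HSV)
    k=((hsv[...,1]<45)&(hsv[...,2]>th)).astype(np.uint8); n,l,st,c=cv2.connectedComponentsWithStats(k)
    for i in range(1,n):
        p=onz(m,c[i],196)
        if st[i,4]>150 and 640<p[0]<740 and -80<p[1]<0: print(th,st[i],p[:2])
E
```

```text
[616.45104995  44.74829793 378.29463109] [1.79976920e+02 5.84170235e-02 1.79825167e+02]
[[442.7 291.1  85.9  56.4  18.5 541. ]]
[('Y', 688.0, -19.0, 585), ('Y', 676.0, -56.0, 253)]
```

Call:
arm_command --targets '[[[0.026,-0.027,-0.03,0,0,0.049,0],[0.026,-0.027,-0.04,0,0,0.049,0],[0.0255,-0.0275,-0.04,0,0,0,0],[0,0,-0.04,0,0,0,0],[0,0,-0.03,0,0,0,0],[0,0,-0.022,0,0,0,0],[0,0,-0.01,0,0,0,0],[0,0,-0.007,0,0,0,0],[0,0,0,0,0,0,0]]]' --force 40

```text
time: 60.1
tool_pos: [694.4, -36.9, 158.8]
tcp_rot: [-180.0, 0.0, -174.4]
ft_force: [0.3, 0.2, -0.7]
finger_gap: 43.0
grip_force: 0.0
```

Call:
arm_command --targets '[[[0,0,0,0,0,0,-0.4],[0,0,0,0,0,0,-0.7],[0,0,0,0,0,0,-0.9],[0,0,0,0,0,0,-0.9],[0,0,0,0,0,0,-0.9],[0,0,0.01,0,0,0,-0.9],[0,0,0.03,0,0,0,-0.9],[0,0,0.04,0,0,0,-0.9],[0,0,0.04,0,0,0,-0.9],[0,0,0.04,0,0,0,-0.9]]]'

```text
time: 61.35
tool_pos: [693.8, -36.9, 319.1]
tcp_rot: [180.0, -0.0, -174.4]
ft_force: [-0.8, 0.4, -1.2]
finger_gap: 9.3
grip_force: 41.2
```

Call:
arm_command --targets '[[[-0.0181,0.0428,0,0,0,-0.1651,-0.9],[-0.0181,0.0428,0,0,0,-0.1651,-0.9],[-0.0181,0.0428,0,0,0,-0.1651,-0.9],[-0.0181,0.0428,0,0,0,-0.1651,-0.9],[-0.0181,0.0428,0,0,0,-0.1651,-0.9],[-0.0181,0.0428,0,0,0,-0.1651,-0.9],[-0.0181,0.0428,0,0,0,-0.1651,-0.9],[-0.0181,0.0428,0,0,0,-0.1651,-0.9],[-0.0181,0.0428,0,0,0,-0.1651,-0.9],[-0.0181,0.0428,0,0,0,-0.1651,-0.9]]]'

```text
time: 62.6
tool_pos: [512.2, 392.2, 318.0]
tcp_rot: [-180.0, 0.0, 90.7]
ft_force: [0.8, -0.2, -0.9]
finger_gap: 9.3
grip_force: 41.3
```

Call:
arm_command --targets '[[[0,0,-0.03,0,0,0,-0.9],[0,0,-0.04,0,0,0,-0.9],[0,0,-0.04,0,0,0,-0.9],[0,0,-0.04,0,0,0,-0.9],[0,0,-0.03,0,0,0,-0.9],[0,0,-0.018,0,0,0,-0.9],[0,0,-0.01,0,0,0,-0.9],[0,0,-0.008,0,0,0,-0.9],[0,0,-0.005,0,0,0,-0.9],[0,0,0,0,0,0,-0.9]]]'

```text
time: 63.85
tool_pos: [513.2, 391.1, 97.4]
tcp_rot: [180.0, -0.0, 91.0]
ft_force: [0.5, 0.8, -1.4]
finger_gap: 9.8
grip_force: 41.2
```

Call:
arm_command --targets '[[[0,0,-0.002,0,0,0,-0.9],[0,0,0,0,0,0,-0.7],[0,0,0,0,0,0,-0.4],[0,0,0,0,0,0,-0.4],[0,0,0.02,0,0,0,-0.4],[0,0,0.04,0,0,0,-0.4],[0,0,0.06,0,0,0,0],[0,0,0.06,0,0,0,0],[0,0,0.06,0,0,0.15,0],[0,0,0.05,0,0,0.15,0]]]'

```text
time: 65.1
tool_pos: [513.0, 390.9, 390.3]
tcp_rot: [179.8, -0.1, 108.4]
ft_force: [-0.1, 0.2, 0.3]
finger_gap: 42.5
grip_force: 0.0
```

Call:
arm_command --targets '[[[-0.015,-0.008,0,0,0,0.157,0.5],[-0.015,-0.008,0,0,0,0.157,1],[-0.015,-0.008,0,0,0,0.157,1],[-0.015,-0.008,0,0,0,0.157,1],[-0.015,-0.008,0,0,0,0.157,1],[-0.015,-0.008,0,0,0,0.157,1],[-0.013,-0.008,0,0,0,0.157,1],[-0.01,-0.01,0,0,0,0.157,1],[0,0,0,0,0,0,1],[0,0,0,0,0,0,1]]]'

```text
time: 66.35
tool_pos: [400.4, 325.2, 386.1]
tcp_rot: [179.9, 0.1, 179.9]
ft_force: [0.7, -0.0, -0.2]
finger_gap: 85.4
grip_force: 0.0
```

```bash
cat >> h.py <<'E'
def comps(im,m,zt,box,cols,amin=25):
    hsv=cv2.cvtColor(im,cv2.COLOR_RGB2HSV).astype(int); H,S,V=hsv[...,0],hsv[...,1],hsv[...,2]
    M={'P':(H>118)&(H<145)&(S>110)&(V>40),'Y':(H>18)&(H<32)&(S>110)&(V>60),'W':(S<45)&(V>140),'R':((H<8)|(H>172))&(S>150)&(V>50)}
    for n in cols:
        N,l,st,c=cv2.connectedComponentsWithStats(M[n].astype(np.uint8))
        for i in range(1,N):
            p=onz(m,c[i],zt)[:2].round()
            if st[i,4]>amin and box[0]<p[0]<box[1] and box[2]<p[1]<box[3]: print(n,st[i].tolist(),p)
E
python3 - <<'E'
from h import *
s=status.sense();print(s['tool_pos'],s['tcp_rot'])
im,m=snap('wrist','w16'); np.save('pics/w16.npy',m)
print(handles(im,m,132)); comps(im,m,88,(320,580,190,460),'PY')
E
```

```text
[400.35919322 325.16971051 386.07292377] [1.79949259e+02 6.96877474e-02 1.79909727e+02]
[[ 3.736e+02  3.597e+02 -4.000e-01  4.400e+01  8.700e+00  2.050e+02]
 [ 3.861e+02  2.624e+02 -8.710e+01  4.160e+01  8.100e+00  2.550e+02]
 [ 4.275e+02  3.566e+02  1.100e+00  4.290e+01  8.300e+00  1.660e+02]
 [ 4.470e+02  2.639e+02 -8.660e+01  4.130e+01  7.800e+00  2.130e+02]
 [ 4.491e+02  3.902e+02  8.990e+01  4.120e+01  7.600e+00  2.040e+02]]
P [241, 144, 70, 133, 1264] [386. 290.]
P [277, 163, 13, 12, 88] [366. 284.]
P [241, 165, 15, 12, 110] [369. 240.]
P [260, 164, 13, 12, 94] [367. 263.]
P [281, 190, 10, 12, 89] [401. 287.]
P [263, 195, 12, 8, 48] [405. 265.]
P [244, 196, 14, 8, 66] [406. 241.]
P [280, 209, 12, 13, 96] [426. 286.]
P [246, 211, 13, 12, 100] [429. 242.]
P [264, 210, 11, 13, 93] [427. 265.]
P [284, 234, 10, 13, 73] [461. 290.]
P [270, 255, 11, 13, 93] [490. 270.]
P [286, 254, 11, 13, 93] [488. 291.]
P [253, 256, 12, 13, 111] [492. 247.]
P [292, 277, 11, 13, 87] [525. 298.]
Y [329, 141, 62, 137, 1779] [387. 360.]
Y [348, 162, 13, 15, 136] [367. 373.]
Y [364, 162, 15, 14, 133] [366. 394.]
Y [381, 162, 15, 13, 139] [366. 415.]
Y [348, 189, 12, 15, 127] [402. 373.]
Y [381, 193, 13, 11, 98] [404. 417.]
Y [364, 194, 13, 10, 82] [404. 395.]
Y [344, 211, 12, 15, 133] [430. 369.]
Y [359, 210, 14, 15, 136] [430. 390.]
Y [375, 210, 16, 14, 150] [429. 412.]
Y [343, 235, 11, 16, 100] [465. 367.]
Y [377, 246, 11, 4, 27] [472. 414.]
Y [343, 255, 12, 16, 140] [493. 369.]
Y [358, 255, 13, 15, 139] [492. 390.]
Y [374, 254, 14, 15, 150] [492. 412.]
Y [338, 278, 12, 15, 107] [528. 364.]
```

```bash
python3 - <<'E'
from h import *
a=cv2.imread('pics/side0.png')[:,:,::-1].copy(); im,m=snap('side','s17'); it,mt=snap('top','t17')
for x in(a,im):
    comps(x,m,100,(440,560,0,80),'R'); comps(x,m,100,(380,580,-480,-200),'R')
    h=x[222:258,285:315].astype(float); r=h[...,0]-h[...,1]; w=np.clip(r-60,0,None); ys=np.arange(222,258); print((w.sum(1)@ys)/w.sum(), w.sum(1).round()[::2])
print(proj(m,(500,38.5,106)),proj(m,(500,38.5,101.5)))
comps(it,mt,100,(380,580,-480,-200),'R');comps(it,mt,152,(540,760,-100,180),'PY')
E
```

```text
R [291, 231, 14, 14, 152] [501.  31.]
R [273, 312, 66, 37, 855] [ 443. -275.]
R [301, 360, 74, 39, 1081] [ 468. -412.]
234.84046920821115 [  0.   0.   0.   0. 121. 344. 847. 760. 272.  79.  50.  15.   0.   0.
   0.   0.   0.   0.]
R [291, 232, 14, 15, 156] [500.  26.]
R [273, 312, 66, 37, 856] [ 443. -275.]
R [319, 343, 27, 68, 893] [ 456. -409.]
235.91120193200817 [  0.   0.   0.   0.   0. 413. 765. 698. 500. 147.  80.  56.   0.   0.
   0.   0.   0.   0.]
[296.29221307 233.8885361 ] [296.3325901  235.35491298]
R [436, 262, 23, 63, 577] [ 435. -281.]
R [471, 279, 57, 16, 522] [ 453. -409.]
```

```bash
python3 -c "
from bench import job; print(job.hand_in())"
```

```text
the job is handed in; nothing more can be done
None
```

The job is handed in, with no verdict returned: the shaker isolator is at OFF (holes about 1–1.5 mm apart by camera), START was pressed and released, all six racks are in their colour baskets, the transport lock is turned and down, and the fridge handle was not touched.

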